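Load the sampler tray in reverse order

ROBOT

A 6-joint arm with a two-finger parallel gripper is mounted at the origin on the work surface. World frame = base frame: x ahead of the robot, y to its left, z up, the work surface at z = 0. Lengths are in m, angles in rad, forces in N, time in s.
With the tool pointing down it reaches from about 0.375 to 0.9 m from the base axis. Payload 3.1 kg.
Tool frame: the origin (TCP) lies on the mounting face of the last link; the fingertips stand 182 mm ahead of it and the grasp point (between the pads) lies 164 mm ahead of it; y points along the fingers, z is the direction in which the jaws open and shut, and the axes are right-handed (so a half turn about y gives the same grasp; the last joint's range is limited). The gripper opens to 87 mm and grips with 3 to 60 N. Pads are 19 mm wide; open, the fingers measure 117 mm over their backs; the gripper's body (75 mm by 190 mm) begins 51 mm behind the grasp point.
Start: joints at [-1.438, 0.527, 1.433, -0, 1.181, -0.178], TCP at [0.192, -0.595, 0.405] pointing down, gripper open.
Joint ranges: [-3.08, 3.08], [-0.75, 2.2], [0.22, 2.44], [-1.43, 4.57], [0, 2.65], [-2.85, 2.85]. Speed limits (rad/s): [2.79, 2.79, 3.14, 3.14, 3.14, 3.14].

INTERFACE

Orientations are given as a unit quaternion [x, y, z, w].
In Python, from plant import ctrl gives the robot as it stands.
- The arm moves only by the tool drive_tool, never from a script. Its argument "targets" is a list of rows, each a list of 7 numbers: the turn, a rotation vector about the tool's x, y, z in rad, then the shift along the tool's x, y, z in mm, then the gripper command: -1 is shut, 1 is fully open, values between are in proportion. In form: [[wx, wy, wz, x, y, z, gripper], ...]. A call has 1 to 5 rows; each row is the pose to reach, as a shift and turn from the pose measured when the call began, along the tool's axes at that moment; what a row does not reach only later rows make up. A row lasts 1/12 s, in which the tool goes at most 41.7 mm and 7.16 degrees, less where a joint would pass 70% of its speed; a pose out of reach is approached as far as the arm can. A call with a gripper value outside its range is refused whole. The fingers move at their own pace and stop on an object; the grip force is fixed at half the most. Time passes only in rows, so rows that repeat a pose let the fingers close. It gives the time, the measured TCP pose, the force and the opening at its end, in the units of the state.
- ctrl.observe(): the state, without advancing time (a new reading comes with each control period).
- ctrl.get_image(name): name is "scene" or "top"; returns the picture (480x640x3 uint8, red, green, blue); there is no depth.
- ctrl.camera_params(name): a dict with "fx", "fy", "cx", "cy" (pixels), "distortion" ([k1, k2, p1, p2, k3] as OpenCV has them; the pictures are not rectified), "camera_from_world" (4x4, takes a point from world to camera coordinates). Camera axes: x right, y down, z forward; pixel columns grow to the right and rows downward; lengths in m; the calibration is good to about 2 mm. A picture is of the moment at which its call begins. camera_params takes no time and is no camera call.
- ctrl.hand_in(): hands the job in, once; it reports no verdict.
The state is a dict: "time": time; "q": joint angles; "dq": joint speeds; "tau": joint torques, N m; "eef_pos": TCP position; "orientation": TCP orientation; "wrist_force": force on the tool from outside, world axes, zero at the start; "moment": the same for the moment, N m; "width": finger opening in m.
Only numpy, scipy, OpenCV 4.12 (cv2) and the standard library are available. Lean on these libraries where they do the work, as an engineer would, in place of code of your own. Each camera call takes 0.05 s, during which the arm holds its last target.

TASK

Move the four capped vials from the blue rack into the grey sampler tray in reverse order, counted from the white end block of each: the vial that stands nearest the rack's white end goes into the tray well farthest from the tray's white end, and so on, one vial to each well. Keep the vials upright and set each one down in its well rather than dropping it. At the end all four stand in the tray, seated on the well floors and let go.

Things in the scene. Friction and masses are not known exactly. Their poses are not given: they have to be found in the camera images.
- vial_red_mid (a point): Loose upright sample vial of amber glass with a red cap: 24 mm diameter, 80 mm tall (cap 23 mm wide, the top 14 mm), 35 to 65 g. The point is at its centre, half-way up (40 mm above its foot); z runs up its axis. At the start it stands in one of the four wells of the blue rack.
- vial_yellow_mid (a point): Loose upright sample vial of amber glass with a yellow cap: 24 mm diameter, 80 mm tall (cap 23 mm wide, the top 14 mm), 35 to 65 g. The point is at its centre, half-way up (40 mm above its foot); z runs up its axis. At the start it stands in one of the four wells of the blue rack.
- vial_green_mid (a point): Loose upright sample vial of amber glass with a green cap: 24 mm diameter, 80 mm tall (cap 23 mm wide, the top 14 mm), 35 to 65 g. The point is at its centre, half-way up (40 mm above its foot); z runs up its axis. At the start it stands in one of the four wells of the blue rack.
- vial_black_mid (a point): Loose upright sample vial of amber glass with a black cap: 24 mm diameter, 80 mm tall (cap 23 mm wide, the top 14 mm), 35 to 65 g. The point is at its centre, half-way up (40 mm above its foot); z runs up its axis. At the start it stands in one of the four wells of the blue rack.
- clip_red: Small red clip, 22 mm wide, fixed over one long edge of the blue rack beside the well where the red-capped vial stands at the start; it stays behind as a reminder of that place. Origin level with the rack's underside, 32 mm in the rack's +x direction from the well's centre; same axes as the rack; its top is at 28 mm.
- clip_yellow: Small yellow clip, 22 mm wide, fixed over one long edge of the blue rack beside the well where the yellow-capped vial stands at the start; it stays behind as a reminder of that place. Origin level with the rack's underside, 32 mm in the rack's +x direction from the well's centre; same axes as the rack; its top is at 28 mm.
- clip_green: Small green clip, 22 mm wide, fixed over one long edge of the blue rack beside the well where the green-capped vial stands at the start; it stays behind as a reminder of that place. Origin level with the rack's underside, 32 mm in the rack's +x direction from the well's centre; same axes as the rack; its top is at 28 mm.
- clip_black: Small black clip, 22 mm wide, fixed over one long edge of the blue rack beside the well where the black-capped vial stands at the start; it stays behind as a reminder of that place. Origin level with the rack's underside, 32 mm in the rack's +x direction from the well's centre; same axes as the rack; its top is at 28 mm.
- rack: Blue rack, fixed; the vials start here, one per well. Origin: centre of the plate's underside, on the table; z up. Plate 56 (x) x 200 (y) x 24 mm high, with four square wells in a row: centres at x 0, y +72, +24, -24, -72 mm; 34 mm wide, 4 mm bevelled mouths, floor 6 mm above the underside. A white block, 18 mm thick, 34 mm high, closes the +y end.
- tray: Grey sampler tray, fixed, empty at the start. Origin: centre of the plate's underside, on the table; z up. Plate 56 (x) x 200 (y) x 24 mm high, with four square wells in a row: centres at x 0, y +72, +24, -24, -72 mm; 34 mm wide, 4 mm bevelled mouths, floor 6 mm above the underside. A white block, 18 mm thick, 34 mm high, closes the +y end.

How it is judged:
By the outcome, as a careful person would: the job done as asked, in the order asked, and still so for the second after the job is handed in, with the robot touching nothing.
It also fails if it takes over 115 s, if anything falls off the work surface, if the arm or the gripper's body presses on something with over 40 N, if the wrist force passes 120 N, or if a joint passes its speed limit or range.

## Working session

There is one attempt and no reset: what is moved stays moved. The work goes in short steps, Python scripts to look and compute and a tool call to move; the robot and the scene stay as the last step left them, time stands still between calls to the robot, and variables do not carry over. Pictures are saved under pics/ and viewed, and the job is handed in when it is done.

Besides the shell and the picture viewer there is one more tool, called after "Call:" as name(argument=value, ...), one argument or row to a line, values as JSON. drive_tool: Moves the arm, as the interface text tells. Its arguments: {"type":"object","properties":{"targets":{"type":"array","items":{"type":"array","items":{"type":"number"}}}},"required":["targets"]}

```bash
ls; mkdir -p pics
python3 - <<'E'
from plant import ctrl
import cv2
s=ctrl.observe()
for k,v in s.items(): print(k,v)
for n in("scene","top"):
    im=ctrl.get_image(n); cv2.imwrite(f"pics/{n}0.png",im[:,:,::-1]); p=ctrl.camera_params(n); print(n,p)
E
```

```text
pics
time 0.0
q [-1.43748398e+00  5.28444953e-01  1.43387684e+00 -2.91437037e-05
  1.18138176e+00 -1.78485598e-01]
dq [ 0.00267666 -0.00094448 -0.00181356 -0.00023715 -0.00093842  0.00267198]
tau [-1.31405530e-03 -4.40050220e+01 -1.76591992e+01  6.30841870e-02
  5.81904093e-02 -1.72732975e-04]
eef_pos [ 0.19171945 -0.59451514  0.40379235]
orientation [-0.1097877   0.69927658 -0.6977839   0.10980236]
wrist_force [-0.14278025  0.89275334  0.43740525]
moment [ 0.00746928 -0.00307601  0.01407018]
width 0.08706925479333065
scene {'fx': 550.4625884103484, 'fy': 550.4625884103484, 'cx': 312.3474064330217, 'cy': 229.99151743211866, 'distortion': array([-0.12974647,  0.        ,  0.        ,  0.        ,  0.        ]), 'camera_from_world': array([[-0.09207891,  0.99567867,  0.01206089,  0.05391728],
       [ 0.59701326,  0.06489669, -0.79960214, -0.28785732],
       [-0.79692951, -0.06642598, -0.60040899,  1.39974674],
       [ 0.        ,  0.        ,  0.        ,  1.        ]])}
top {'fx': 463.47560372362017, 'fy': 463.47560372362017, 'cx': 310.75475899536156, 'cy': 239.27589787743838, 'distortion': array([-0.04104233,  0.        ,  0.        ,  0.        ,  0.        ]), 'camera_from_world': array([[-0.02813933, -0.99929421, -0.02488506,  0.01524635],
       [-0.98901249,  0.03144696, -0.14444858,  0.52912193],
       [ 0.14512918,  0.02054695, -0.98919934,  0.83751256],
       [ 0.        ,  0.        ,  0.        ,  1.        ]])}
```

View pics/scene0.png

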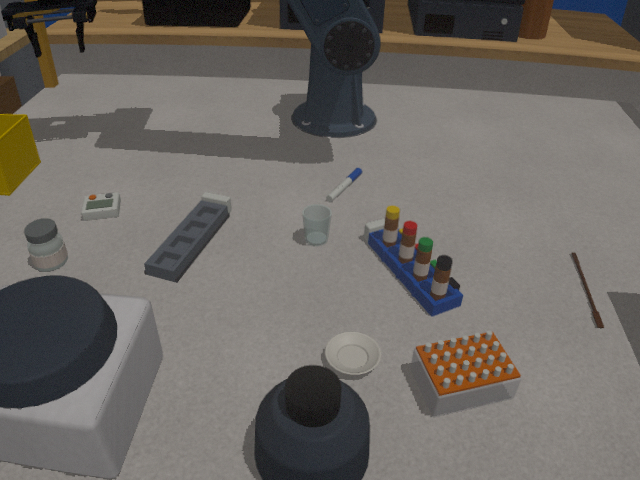

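View pics/top0.png

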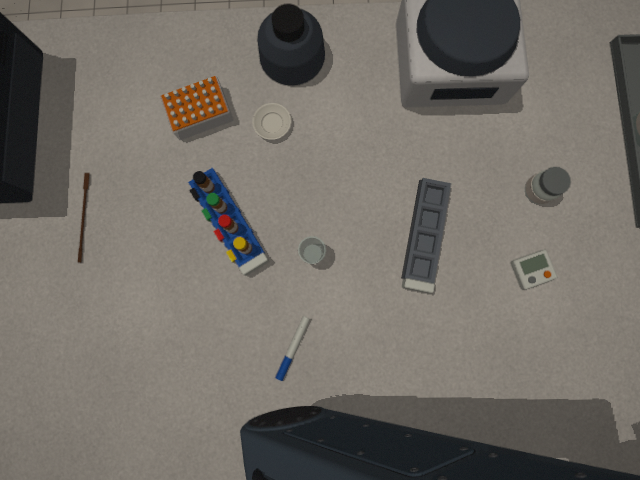

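The rack and the tray both have their white ends nearest the robot. From the white end, the rack order is yellow, red, green, black (top view: yellow 240,245, red 225,222, green 212,200, black 200,180; tray 427,235 with its white block at 420,287). Next I'll measure positions.

```bash
cat > h.py <<'E'
import numpy as np, cv2
from scipy.spatial.transform import Rotation as R
from plant import ctrl
def ray(n,uv):
    p=ctrl.camera_params(n);K=np.array([[p['fx'],0,p['cx']],[0,p['fy'],p['cy']],[0,0,1]])
    x=cv2.undistortPoints(np.array(uv,float).reshape(-1,1,2),K,np.array(p['distortion'])).reshape(-1,2)
    T=np.array(p['camera_from_world']);Rm=T[:3,:3];c=-Rm.T@T[:3,3]
    d=np.c_[x,np.ones(len(x))]@Rm
    return c,d
def plane(n,uv,z):
    c,d=ray(n,uv);return c+d*((z-c[2])/d[:,2])[:,None]
def two(uv1,uv2):
    A=np.zeros((3,3));b=np.zeros(3);Ls=[]
    for n,uv in(("scene",uv1),("top",uv2)):
        c,d=ray(n,[uv]);d=d[0]/np.linalg.norm(d[0]);P=np.eye(3)-np.outer(d,d);A+=P;b+=P@c;Ls.append((c,P))
    x=np.linalg.solve(A,b);return x,[np.linalg.norm(P@(x-c)) for c,P in Ls]
def proj(n,X):
    p=ctrl.camera_params(n);K=np.array([[p['fx'],0,p['cx']],[0,p['fy'],p['cy']],[0,0,1]]);T=np.array(p['camera_from_world'])
    return cv2.projectPoints(np.array(X,float).reshape(-1,1,3),cv2.Rodrigues(T[:3,:3])[0],T[:3,3],K,np.array(p['distortion']))[0].reshape(-1,2)
def state():
    s=ctrl.observe();Rm=R.from_quat(s['orientation']).as_matrix();return s,np.array(s['eef_pos']),Rm
def show(img,box,f,name):
    x0,y0,x1,y1=box;c=img[y0:y1,x0:x1];cv2.imwrite(name,cv2.resize(c,None,fx=f,fy=f,interpolation=cv2.INTER_CUBIC))
E
python3 - <<'E'
from h import *
s,p,Rm=state();print(Rm.round(3))
t=cv2.imread("pics/top0.png");sc=cv2.imread("pics/scene0.png")
show(t,(170,150,290,290),4,"pics/rackt.png");show(t,(380,160,480,310),4,"pics/trayt.png")
show(sc,(350,190,480,320),4,"pics/racks.png");show(sc,(135,180,245,290),4,"pics/trays.png")
for n,im in(("scene",sc),("top",t)):
    h=cv2.cvtColor(im,cv2.COLOR_BGR2HSV)
    for nm,m in(("red",((h[...,0]<6)|(h[...,0]>174))&(h[...,1]>150)&(h[...,2]>70)),("yel",(abs(h[...,0].astype(int)-25)<6)&(h[...,1]>170)&(h[...,2]>100)),("grn",(abs(h[...,0].astype(int)-65)<20)&(h[...,1]>120)&(h[...,2]>50)),("blue",(abs(h[...,0].astype(int)-113)<12)&(h[...,1]>140))):
        k,l,st,ce=cv2.connectedComponentsWithStats(m.astype(np.uint8))
        for i in range(1,k):
            if st[i,4]>25:print(n,nm,st[i],ce[i].round(1))
E
```

```text
[[-0.952 -0.     0.307]
 [-0.307  0.002 -0.952]
 [-0.    -1.    -0.002]]
scene red [403 221  14  14 149] [409.9 227.7]
scene yel [   0  114   41   82 2364] [ 15.5 151.7]
scene yel [387 206  12  13 117] [392.9 211.6]
scene grn [420 238  13  14 111] [426.  242.8]
scene grn [431 260   6   7  27] [433.3 262.7]
scene blue [553   0  75  26 957] [595.1   6.8]
scene blue [44 12 26  6 64] [56.1 14.5]
scene blue [45 21 11  7 37] [48.9 22.8]
scene blue [349 168  12  12  71] [355.  173.4]
scene blue [370 233  93  81 803] [425.6 284.6]
top red [219 215  13  13 125] [224.7 220.8]
top red [214 229  10  12  58] [218.4 234.4]
top yel [234 237  12  12 118] [239.3 242.7]
top yel [227 250   9  12  57] [231.  254.9]
top grn [207 193  12  13 127] [212.5 198.9]
top grn [202 208   9  13  57] [206.4 213.8]
top blue [ 189  169   74   97 1587] [228.2 218.2]
top blue [276 357  16  24 167] [283.3 368.4]
```

```bash
cd pics; python3 -c "
import cv2,numpy as np
for a,b in(('rackt','trayt'),('racks','trays')):
    A,B=[cv2.imread(x+'.png') for x in(a,b)];h=max(A.shape[0],B.shape[0])
    A,B=[cv2.copyMakeBorder(x,0,h-x.shape[0],0,0,0) for x in(A,B)]
    C=np.hstack([A,B]);f=min(1,800/C.shape[1],600/C.shape[0]);C=cv2.resize(C,None,fx=f,fy=f);cv2.imwrite(a+'2.png',C);print(f,C.shape)
"
```

```text
0.9090909090909091 (545, 800, 3)
0.8333333333333334 (433, 800, 3)
```

View pics/rackt2.png

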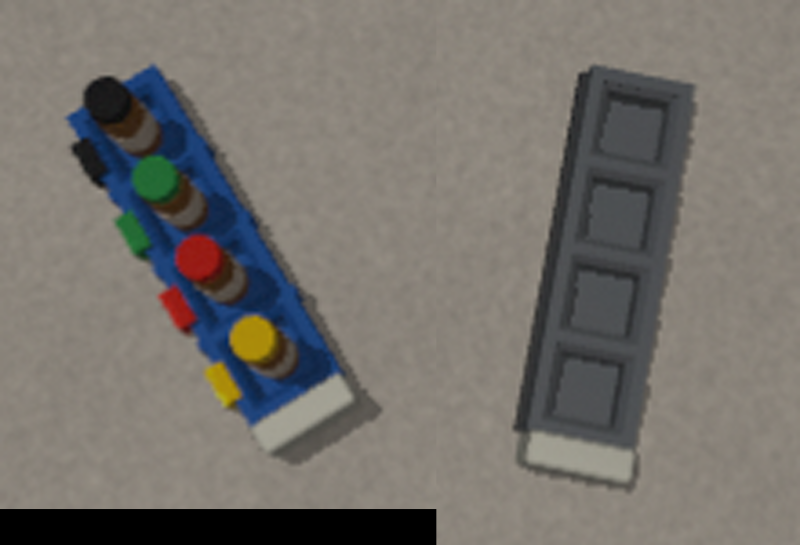

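View pics/racks2.png

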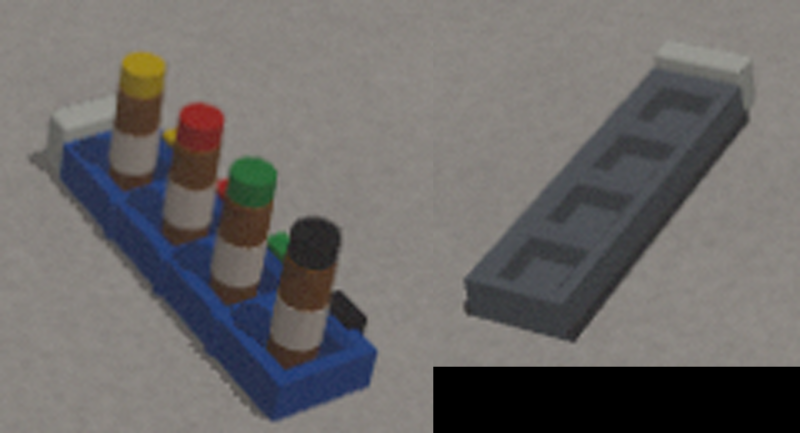

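The crops confirm the order, and show the tray's top corners at about (592,66), (694,86), (638,445) and (530,432), with the wells empty.

Run:
```python
from h import *
f=3.636
# caps
t=cv2.imread("pics/top0.png");sc=cv2.imread("pics/scene0.png")
top={'yel':(239.5,242.8),'red':(224.8,220.8),'grn':(212.6,198.9),'blk':(109/f+170,99/f+150)}
scn={'yel':(392.9,211.6),'red':(409.9,227.7),'grn':(426,242.8),'blk':(350+314/3.333,190+243/3.333)}
for k in top:
    x,e=two(scn[k],top[k]);print(k,x.round(4),np.round(e,4),"top@.083",plane("top",[top[k]],.083)[0,:2].round(4),"scene@.08",plane("scene",[scn[k]],.080)[0,:2].round(4))
# rack top corners in top view (z .024) far-left hidden?; far right, near right
c=np.array([(155,66),(68,118),(343,377),(250,423)])/f+(170,150)
print("rack",plane("top",c,.024).round(4))
c=np.array([(592,66),(694,86),(638,442),(530,430)]);c=(c-(436,0))/f+(380,160)
P=plane("top",c,.024);print("tray",P.round(4))
c=np.array([(466,282),(574,302),(738,92),(654,72)],float);c=(c-(433,0))/3.333+(135,180)
P2=plane("scene",c,.024);print("trayscene",P2.round(4))
# tray floors
fl=np.array([(633,130),(619,216),(603,302),(587,389)]);fl=(fl-(436,0))/f+(380,160)
print("floors",plane("top",fl,.006).round(4))
```

```text
yel [0.5212 0.1289 0.0784] [0.0011 0.0011] top@.083 [0.5205 0.1269] scene@.08 [0.5232 0.1298]
red [0.5628 0.1558 0.0774] [0.001 0.001] top@.083 [0.5617 0.1535] scene@.08 [0.5661 0.1563]
grn [0.604  0.1782 0.0801] [0.0015 0.0015] top@.083 [0.6032 0.176 ] scene@.08 [0.6034 0.1798]
blk [0.6469 0.203  0.0771] [0.0017 0.0017] top@.083 [0.6451 0.1997] scene@.08 [0.65   0.2039]
rack [[0.6801 0.1902 0.024 ]
 [0.6527 0.2378 0.024 ]
 [0.5064 0.0896 0.024 ]
 [0.4835 0.1391 0.024 ]]
tray [[ 0.6452 -0.2228  0.024 ]
 [ 0.6324 -0.2767  0.024 ]
 [ 0.4432 -0.2339  0.024 ]
 [ 0.4512 -0.1782  0.024 ]]
trayscene [[ 0.6393 -0.272   0.024 ]
 [ 0.6477 -0.2141  0.024 ]
 [ 0.4629 -0.1732  0.024 ]
 [ 0.4482 -0.2255  0.024 ]]
floors [[ 0.6135 -0.247   0.006 ]
 [ 0.5661 -0.2362  0.006 ]
 [ 0.5195 -0.2245  0.006 ]
 [ 0.4731 -0.213   0.006 ]]
```

```bash
cat >> h.py <<'E'
def go(x,y,z,yaw=None):
    s,p,Rm=state()
    if yaw is None: Rt=Rm
    else:
        a=np.radians(yaw);zt=np.array([np.cos(a),np.sin(a),0]);yt=np.array([0,0,-1.]);Rt=np.c_[np.cross(yt,zt),yt,zt]
    w=R.from_matrix(Rm.T@Rt).as_rotvec();d=Rm.T@(np.array([x,y,z])-p)*1000
    yw=np.degrees(np.arctan2(Rm[1,2],Rm[0,2]))
    print("t",round(s['time'],2),"tcp",p.round(4),"yaw",yw.round(1),"F",np.round(s['wrist_force'],1),"w",round(s['width'],4),"q",np.round(s['q'],2))
    print("ROW",w.round(3),d.round(1))
E
python3 -c "
from h import *
go(.521,.129,.36,-59.7)"
```

```text
t 0.1 tcp [ 0.1917 -0.5945  0.4039] yaw -72.1 F [0.5 0.6 0.1] w 0.0869 q [-1.44  0.53  1.43 -0.    1.18 -0.18]
ROW [ 0.002 -0.217 -0.   ] [-535.3   45.2 -587.6]
```

Call:
drive_tool(
  targets=[
    [0,-0.217,0,-535,45,-588,1],
    [0,-0.217,0,-535,45,-588,1],
    [0,-0.217,0,-535,45,-588,1],
    [0,-0.217,0,-535,45,-588,1],
    [0,-0.217,0,-535,45,-588,1],
  ],
)

```text
time: 0.52
eef_pos: [0.278, -0.4035, 0.3926]
orientation: [-0.184, 0.684, -0.682, 0.185]
wrist_force: [0.9, -0.5, -0.2]
width: 0.0871
```

```bash
python3 -c "
from h import *
go(.521,.129,.36,-59.7)"
```

```text
t 0.52 tcp [ 0.278  -0.4035  0.3926] yaw -59.8 F [ 0.9 -0.5 -0.2] w 0.0871 q [-1.2   0.36  1.78  0.    1.   -0.15]
ROW [ 0.003 -0.001 -0.001] [-478.1   34.1 -337.5]
```

Call:
drive_tool(
  targets=[
    [0,0,0,-478,34,-337,1],
    [0,0,0,-478,34,-337,1],
    [0,0,0,-478,34,-337,1],
    [0,0,0,-478,34,-337,1],
    [0,0,0,-478,34,-337,1],
  ],
)

```text
time: 0.93
eef_pos: [0.3643, -0.2142, 0.3812]
orientation: [-0.184, 0.684, -0.682, 0.184]
wrist_force: [1.2, 0.1, -0.6]
width: 0.0869
```

```bash
python3 -c "
from h import *
go(.521,.129,.36,-59.7)"
```

```text
t 0.93 tcp [ 0.3643 -0.2142  0.3812] yaw -59.8 F [ 1.2  0.1 -0.6] w 0.0869 q [-0.8   0.3   1.94  0.    0.91  0.24]
ROW [ 0.003 -0.002 -0.001] [-308.1   22.2 -217.8]
```

Call:
drive_tool(
  targets=[
    [0,0,0,-308,22,-218,1],
    [0,0,0,-308,22,-218,1],
    [0,0,0,-308,22,-218,1],
    [0,0,0,-308,22,-218,1],
    [0,0,0,-308,22,-218,1],
  ],
)

```text
time: 1.35
eef_pos: [0.4503, -0.0247, 0.3696]
orientation: [-0.184, 0.684, -0.682, 0.184]
wrist_force: [1.1, -1.1, -0.2]
width: 0.0867
```

```bash
python3 -c "
from h import *
go(.521,.129,.36,-59.7)"
```

```text
t 1.35 tcp [ 0.4503 -0.0247  0.3696] yaw -59.8 F [ 1.1 -1.1 -0.2] w 0.0867 q [-0.3   0.35  1.89  0.    0.9   0.74]
ROW [ 0.003 -0.002 -0.001] [-138.4   10.   -97.2]
```

Call:
drive_tool(
  targets=[
    [0,0,0,-138,10,-97,1],
    [0,0,0,-138,10,-97,1],
    [0,0,0,-138,10,-97,1],
    [0,0,0,-138,10,-97,1],
    [0,0,0,-138,10,-97,1],
  ],
)

```text
time: 1.77
eef_pos: [0.5227, 0.1339, 0.3597]
orientation: [-0.185, 0.684, -0.681, 0.187]
wrist_force: [0.7, 0.6, 0.4]
width: 0.087
```

```bash
python3 -c "
from h import *
go(.521,.129,.218,-59.7)
for n in('scene','top'):
    im=ctrl.get_image(n)[:,:,::-1]; cv2.imwrite('pics/%s1.png'%n,im)
    print(proj(n,[[.521,.129,.0],[.521,.129,.0+.36-.182]]))
"
```

```text
t 1.77 tcp [0.5227 0.1339 0.3597] yaw -59.5 F [0.7 0.6 0.4] w 0.087 q [0.04 0.47 1.7  0.01 0.97 1.08]
ROW [ 0.003  0.004 -0.005] [  4.6 141.6   3.8]
[[387.94632961 247.74453962]
 [398.36414449 160.20535085]]
[[245.86351273 248.32923859]
 [227.68566536 234.38962114]]
```

View pics/scene1.png

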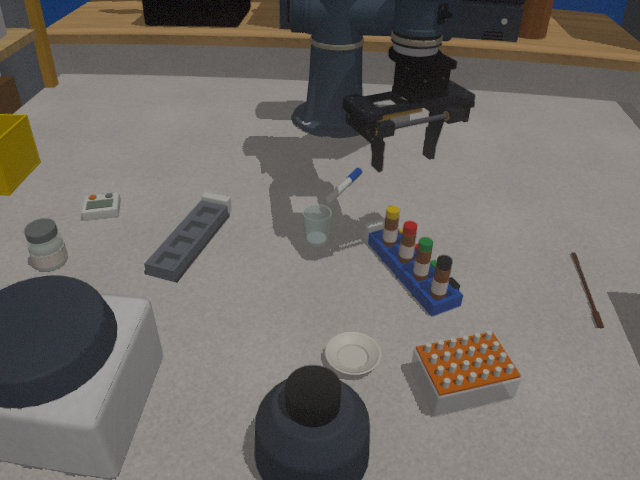

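View pics/top1.png

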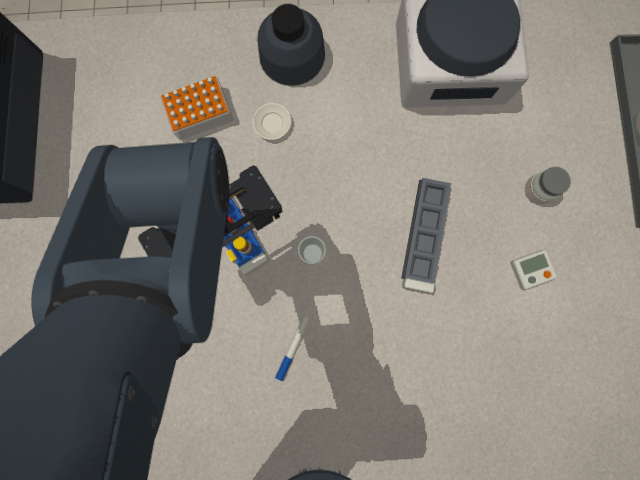

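```bash
python3 -c "
from h import *
s,p,Rm=state()
im=cv2.imread('pics/scene1.png')
show(im,(340,80,480,185),5,'pics/z1.png')
for dz in(-.0435,.0435):print(((proj('scene',[p+Rm[:,1]*.182+Rm[:,2]*dz])-(340,80))*5).round(0))
"
```

```text
[[411. 376.]]
[[180. 430.]]
```

View pics/z1.png

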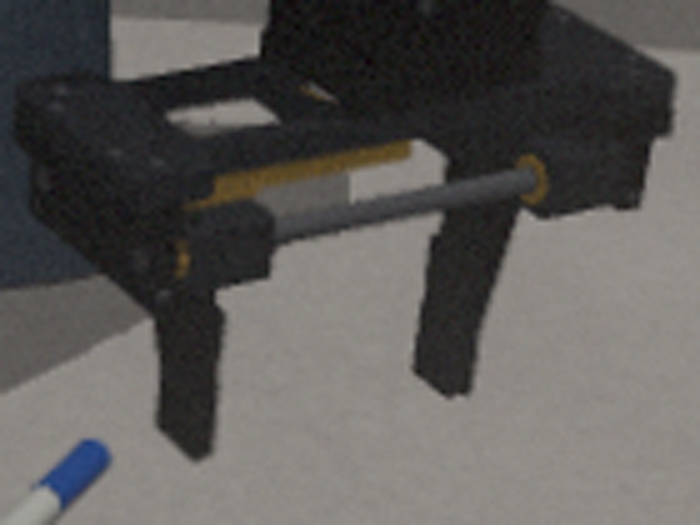

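```bash
python3 -c "
from h import *
go(.5205,.127,.280,-59.7)"
```

```text
t 1.87 tcp [0.5209 0.1304 0.3594] yaw -59.6 F [-0.6 -0.7 -0.4] w 0.0869 q [0.04 0.47 1.7  0.   0.97 1.07]
ROW [ 0.003  0.002 -0.   ] [ 2.  79.4  3. ]
```

Call:
drive_tool(
  targets=[
    [0.003,0,0,2,79,3,1],
    [0.003,0,0,2,79,3,1],
    [0.003,0,0,2,79,3,1],
    [0.003,0,0,2,79,3,1],
  ],
)

```text
time: 2.2
eef_pos: [0.5193, 0.1256, 0.2787]
orientation: [-0.187, 0.683, -0.682, 0.182]
wrist_force: [0.1, -0.2, 0.2]
width: 0.0871
```

```bash
python3 -c "
from h import *
im=ctrl.get_image('scene')[:,:,::-1]
go(.5205,.127,.218,-59.7)
s,p,Rm=state()
show(im,(340,120,480,240),5,'pics/z2.png')
for dz in(-.0435,0,.0435):print(((proj('scene',[p+Rm[:,1]*.182+Rm[:,2]*dz])-(340,120))*5).round(0))
print(((proj('scene',[[.5205,.127,.086]])-(340,120))*5).round(0))
"
```

```text
t 2.25 tcp [0.5204 0.1259 0.2807] yaw -59.7 F [1.  0.7 0.8] w 0.0868 q [0.03 0.59 1.77 0.   0.79 1.07]
ROW [0.001 0.001 0.001] [-0.7 62.7 -0.9]
[[367. 377.]]
[[258. 406.]]
[[145. 436.]]
[[258. 438.]]
```

View pics/z2.png

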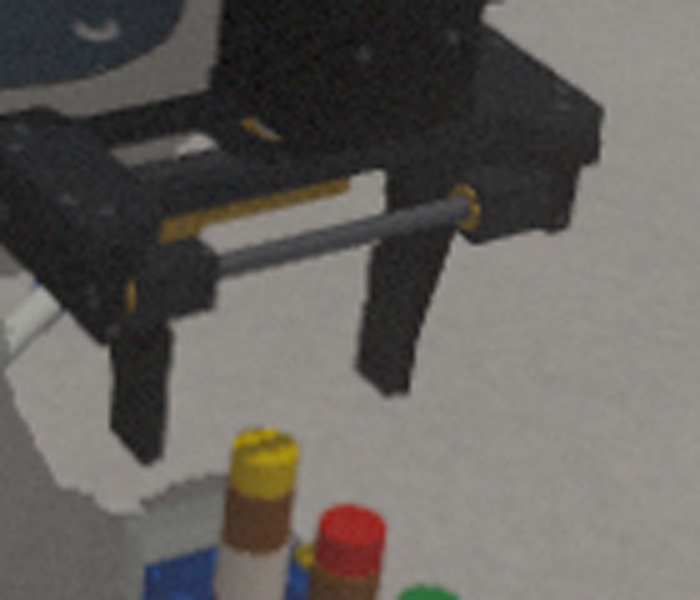

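Call:
drive_tool(
  targets=[
    [0,0,0,-1,35,-1,1],
    [0,0,0,-1,62,-1,1],
    [0,0,0,-1,62,-1,1],
    [0,0,0,-1,62,-1,1],
    [0,0,0,-1,62,-1,-1],
  ],
)

```text
time: 2.67
eef_pos: [0.5217, 0.127, 0.2213]
orientation: [0.184, -0.682, 0.683, -0.186]
wrist_force: [0.1, -0.4, -0.1]
width: 0.0846
```

```bash
python3 -c "
from h import *
go(.5205,.127,.218,-59.7)
"
```

```text
t 2.67 tcp [0.5217 0.127  0.2213] yaw -59.7 F [ 0.1 -0.4 -0.1] w 0.0846 q [0.03 0.7  1.79 0.   0.65 1.07]
ROW [-0.001  0.    -0.003] [ 1.   3.3 -0.6]
```

Call:
drive_tool(
  targets=[
    [0,0,0,0,3,0,-1],
    [0,0,0,0,3,0,-1],
    [0,0,0,0,3,0,-1],
    [0,0,0,0,3,0,-1],
    [0,0,0,0,3,0,-1],
  ],
)

```text
time: 3.08
eef_pos: [0.5218, 0.127, 0.2188]
orientation: [0.184, -0.682, 0.683, -0.186]
wrist_force: [0.1, 0.3, 0.6]
width: 0.0551
```

Call:
drive_tool(
  targets=[
    [0,0,0,0,0,0,-1],
    [0,0,0,0,0,0,-1],
    [0,0,0,0,0,0,-1],
    [0,0,0,0,0,0,-1],
    [0,0,0,0,0,0,-1],
  ],
)

```text
time: 3.5
eef_pos: [0.5217, 0.127, 0.2187]
orientation: [0.184, -0.682, 0.683, -0.186]
wrist_force: [-0.0, -0.0, -1.1]
width: 0.0232
```

```bash
python3 -c "
from h import *
go(.5205,.127,.330,-59.7)
im=ctrl.get_image('scene')[:,:,::-1]
show(im,(340,120,480,240),5,'pics/z3.png')
"
```

```text
t 3.5 tcp [0.5217 0.127  0.2187] yaw -59.7 F [-0.  -0.  -1.1] w 0.0232 q [0.03 0.7  1.79 0.   0.64 1.07]
ROW [-0.002  0.    -0.003] [   0.8 -111.3   -0.4]
```

View pics/z3.png

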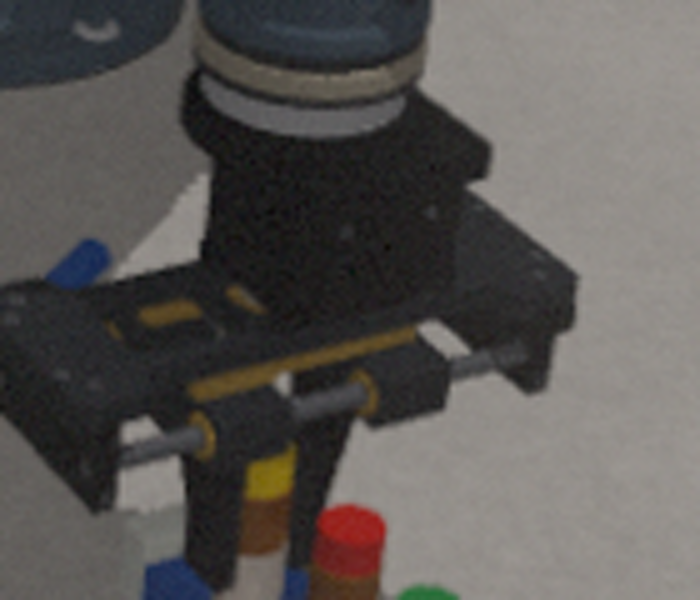

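Call:
drive_tool(
  targets=[
    [0,0,0,0,0,0,-1],
    [0,0,0,0,-35,0,-1],
    [0,0,0,0,-75,0,-1],
    [0,0,0,0,-110,0,-1],
    [0,0,0,0,-110,0,-1],
  ],
)

```text
time: 3.97
eef_pos: [0.5235, 0.1273, 0.3348]
orientation: [0.179, -0.681, 0.684, -0.191]
wrist_force: [0.3, -0.5, -0.9]
width: 0.0235
```

```bash
python3 -c "
from h import *
for n in('scene','top'):
    im=ctrl.get_image(n)[:,:,::-1]; cv2.imwrite('pics/%s4.png'%n,im)
show(cv2.imread('pics/scene4.png'),(340,80,480,200),5,'pics/z4.png')
go(.613,-.247,.330,-103)
s,p,Rm=state()
print([((proj('scene',[p+Rm[:,1]*k])-(340,80))*5).round(0) for k in(.1327,.1467,.2127)])
"
```

```text
t 4.07 tcp [0.5216 0.127  0.3302] yaw -59.7 F [-0.4  0.1 -1.1] w 0.023 q [0.03 0.51 1.73 0.   0.89 1.07]
ROW [-0.001  0.756 -0.007] [109.9   0.7 369. ]
[array([[292., 349.]]), array([[288., 388.]]), array([[268., 564.]])]
```

View pics/z4.png

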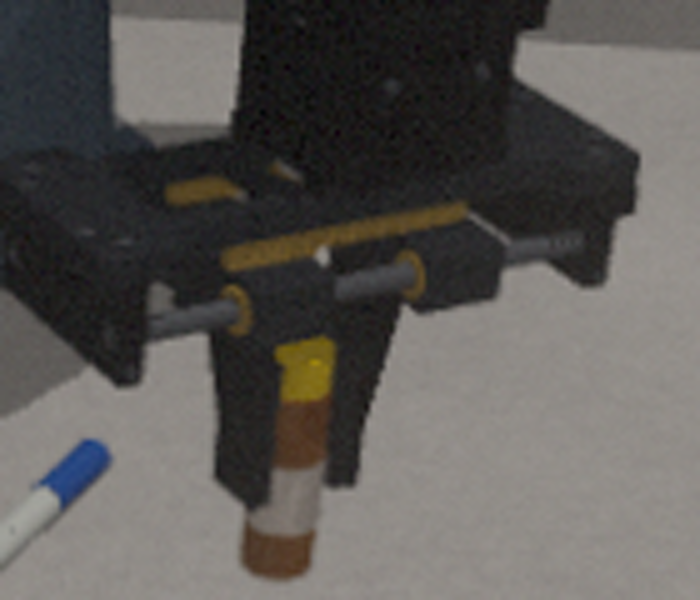

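View pics/top4.png

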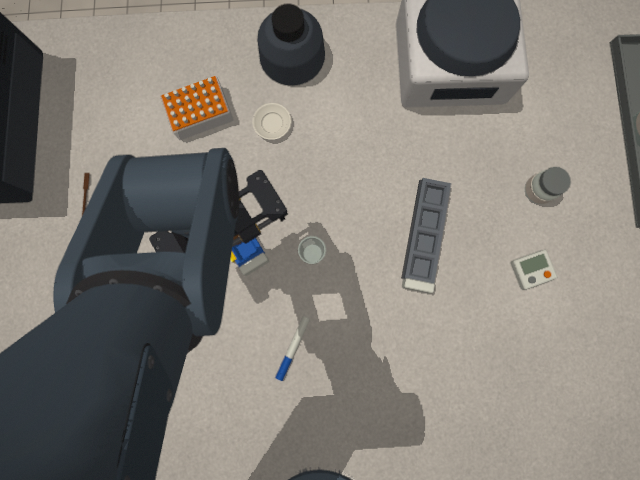

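Call:
drive_tool(
  targets=[
    [0,0.756,0,110,0,368,-1],
    [0,0.756,0,110,0,368,-1],
    [0,0.756,0,110,0,368,-1],
    [0,0.756,0,110,0,368,-1],
    [0,0.756,0,110,0,368,-1],
  ],
)

```text
time: 4.48
eef_pos: [0.5702, -0.077, 0.3277]
orientation: [0.037, 0.707, -0.705, -0.035]
wrist_force: [0.2, 1.7, 0.4]
width: 0.0234
```

```bash
python3 -c "
from h import *
go(.613,-.246,.330,-103)
"
```

```text
t 4.48 tcp [ 0.5702 -0.077   0.3277] yaw -95.8 F [0.2 1.7 0.4] w 0.0234 q [-0.33  0.56  1.63  0.    0.95  1.34]
ROW [ 0.002  0.125 -0.002] [-59.8  -2.6 163.8]
```

Call:
drive_tool(
  targets=[
    [0,0.125,0,-60,-3,164,-1],
    [0,0.125,0,-60,-3,164,-1],
    [0,0.125,0,-60,-3,164,-1],
    [0,0.125,0,-60,-3,164,-1],
    [0,0.125,0,-60,-3,164,-1],
  ],
)

```text
time: 4.9
eef_pos: [0.6138, -0.2529, 0.3283]
orientation: [-0.083, -0.702, 0.703, 0.081]
wrist_force: [1.2, -0.4, -0.2]
width: 0.0234
```

```bash
python3 -c "
from h import *
go(.613,-.246,.280,-103)
"
```

```text
t 4.9 tcp [ 0.6138 -0.2529  0.3283] yaw -103.3 F [ 1.2 -0.4 -0.2] w 0.0234 q [-0.56  0.66  1.4   0.    1.08  1.24]
ROW [-0.001 -0.005 -0.004] [ 2.5 48.2 -6.6]
```

Call:
drive_tool(
  targets=[
    [0,-0.005,0,2,40,-7,-1],
    [0,-0.005,0,2,66,-7,-1],
    [0,-0.005,0,2,66,-7,-1],
    [0,-0.005,0,2,66,-7,-1],
  ],
)

```text
time: 5.23
eef_pos: [0.6124, -0.2448, 0.2588]
orientation: [0.079, 0.703, -0.702, -0.081]
wrist_force: [0.8, 0.5, -1.0]
width: 0.0233
```

```bash
python3 -c "
from h import *
for n in('scene','top'):
    im=ctrl.get_image(n)[:,:,::-1]; cv2.imwrite('pics/%s5.png'%n,im)
show(cv2.imread('pics/scene5.png'),(110,170,250,290),5,'pics/z5.png')
show(cv2.imread('pics/top5.png'),(370,130,530,250),5,'pics/z5t.png')
go(.613,-.246,.218,-103)
s,p,Rm=state()
c=p-[0,0,.2127];print(((proj('scene',[c])-(110,170))*5).round(0),((proj('top',[c])-(370,130))*5).round(0))
for i in(72,24,-24,-72):
  w=np.array([.543,-.229,.024])-i/1000*np.array([.9744,-.225,0]);print(w.round(4),((proj('scene',[w])-(110,170))*5).round(0),((proj('top',[w])-(370,130))*5).round(0))
"
```

```text
t 5.33 tcp [ 0.6141 -0.2455  0.2627] yaw -103.0 F [-0.1  1.2 -0.1] w 0.0234 q [-0.55  0.75  1.45  0.    0.95  1.25]
ROW [-0.001  0.001 -0.004] [ 1.1 44.7  0.7]
[[263. 369.]] [[345. 300.]]
[ 0.4728 -0.2128  0.024 ] [[473. 197.]] [[267. 681.]]
[ 0.5196 -0.2236  0.024 ] [[412. 268.]] [[288. 559.]]
[ 0.5664 -0.2344  0.024 ] [[346. 346.]] [[308. 438.]]
[ 0.6132 -0.2452  0.024 ] [[276. 429.]] [[327. 319.]]
```

View pics/z5.png

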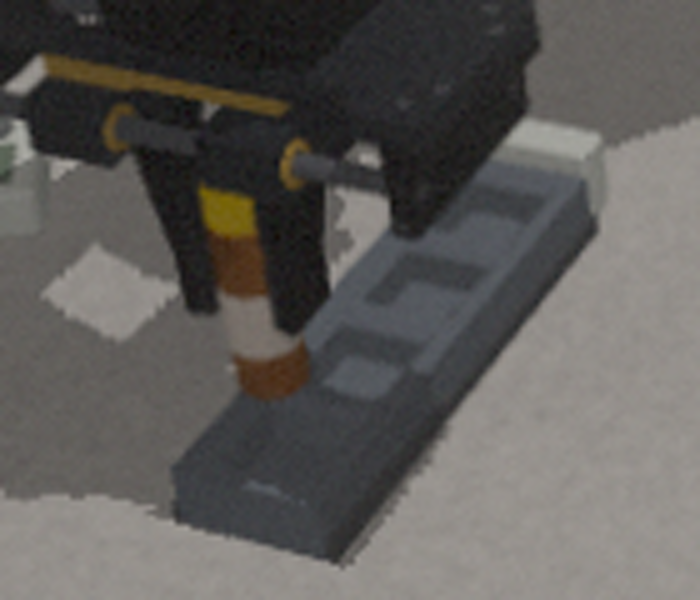

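View pics/z5t.png

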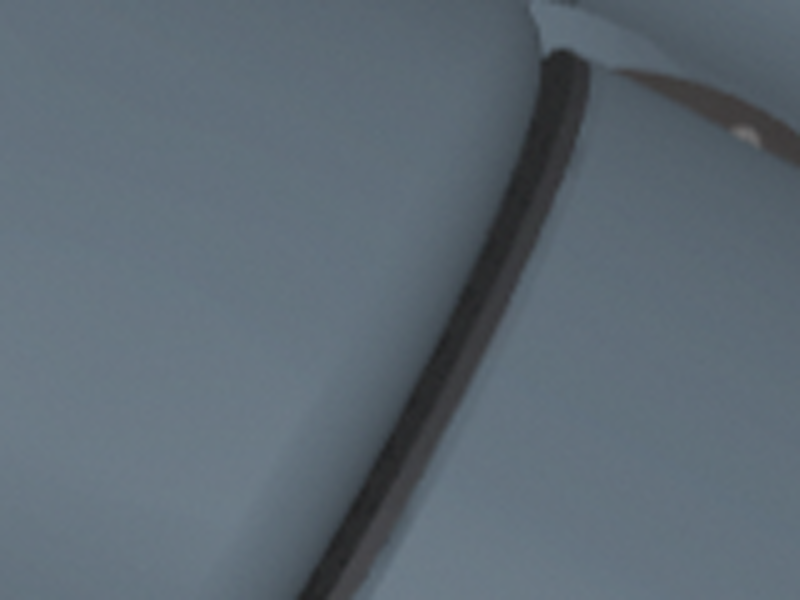

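Call:
drive_tool(
  targets=[
    [0,0,0,0,15,0,-1],
    [0,0,0,0,28,0,-1],
    [0,0,0,0,32,0,-1],
    [0,0,0,0,35,0,-1],
    [0,0,0,0,35,0,-1],
  ],
)

```text
time: 5.75
eef_pos: [0.6142, -0.2453, 0.2276]
orientation: [-0.081, -0.702, 0.703, 0.078]
wrist_force: [0.2, 0.2, -0.2]
width: 0.0231
```

```bash
python3 -c "
from h import *
go(.613,-.245,.219,-103)
"
```

```text
t 5.75 tcp [ 0.6142 -0.2453  0.2276] yaw -103.0 F [ 0.2  0.2 -0.2] w 0.0231 q [-0.55  0.79  1.46  0.    0.88  1.25]
ROW [-0.001  0.001 -0.004] [ 1.3  8.6 -0.1]
```

Below the rim (foot at about 15 mm) with no contact force. Now I'll seat it.

Call:
drive_tool(
  targets=[
    [0,0,0,0,4,0,-1],
    [0,0,0,0,7,0,-1],
    [0,0,0,0,9,0,-1],
    [0,0,0,0,9,0,-1],
    [0,0,0,0,9,0,-1],
  ],
)

```text
time: 6.17
eef_pos: [0.6143, -0.2454, 0.2187]
orientation: [-0.081, -0.702, 0.703, 0.078]
wrist_force: [0.1, -0.3, -0.0]
width: 0.0231
```

```bash
python3 -c "
from h import *
go(.613,-.245,.219,-103)
im=ctrl.get_image('scene')[:,:,::-1]
show(im,(110,170,250,290),5,'pics/z6.png')
"
```

```text
t 6.17 tcp [ 0.6143 -0.2454  0.2187] yaw -103.0 F [ 0.1 -0.3 -0. ] w 0.0231 q [-0.55  0.81  1.46  0.    0.87  1.25]
ROW [-0.001  0.001 -0.004] [ 1.3 -0.3 -0.1]
```

View pics/z6.png

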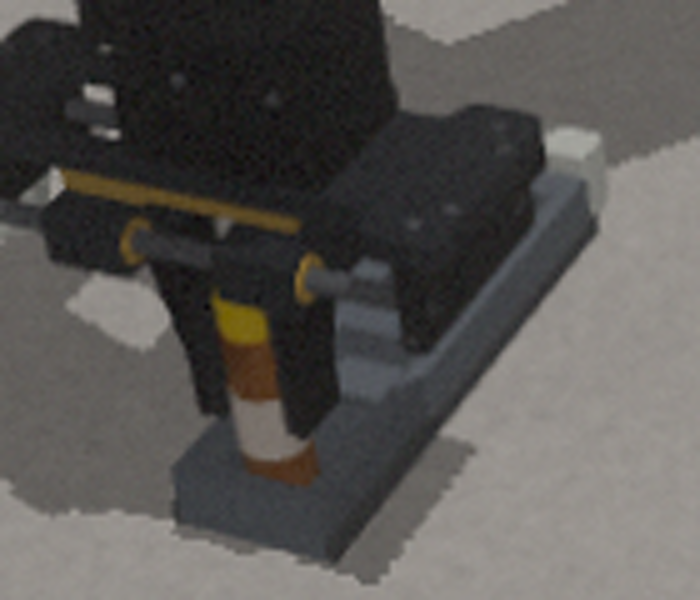

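Call:
drive_tool(
  targets=[
    [0,0,0,0,1,0,-1],
    [0,0,0,0,1,0,-1],
    [0,0,0,0,1.5,0,-1],
    [0,0,0,0,1.5,0,-1],
  ],
)

```text
time: 6.55
eef_pos: [0.6144, -0.2454, 0.2187]
orientation: [-0.081, -0.702, 0.703, 0.078]
wrist_force: [-1.4, 1.1, 7.1]
width: 0.0235
```

Call:
drive_tool(
  targets=[
    [0,0,0,0,0,0,-1],
    [0,0,0,0,0,0,0.2],
    [0,0,0,0,0,0,0.2],
    [0,0,0,0,0,0,0.2],
    [0,0,0,0,0,0,0.2],
  ],
)

```text
time: 6.97
eef_pos: [0.6144, -0.2454, 0.2184]
orientation: [-0.081, -0.702, 0.703, 0.078]
wrist_force: [-0.1, -0.0, -0.5]
width: 0.0419
```

Call:
drive_tool(
  targets=[
    [0,0,0,0,0,0,0.2],
    [0,0,0,0,-35,0,0.2],
    [0,0,0,0,-70,0,0.2],
    [0,0,0,0,-105,0,0.2],
    [0,0,0,0,-105,0,0.2],
  ],
)

```text
time: 7.38
eef_pos: [0.6162, -0.2464, 0.331]
orientation: [-0.086, -0.7, 0.705, 0.073]
wrist_force: [1.5, -0.3, 0.4]
width: 0.0518
```

```bash
python3 -c "
from h import *
im=ctrl.get_image('scene')[:,:,::-1]
show(im,(110,170,250,290),5,'pics/z7.png')
go(.562,.1535,.330,-59.7)
"
```

```text
t 7.43 tcp [ 0.6153 -0.246   0.3281] yaw -102.9 F [-0.3  0.4 -0.4] w 0.052 q [-0.55  0.66  1.41  0.    1.06  1.25]
ROW [-0.009 -0.755 -0.012] [ 141.4   -5.4 -377.4]
```

View pics/z7.png

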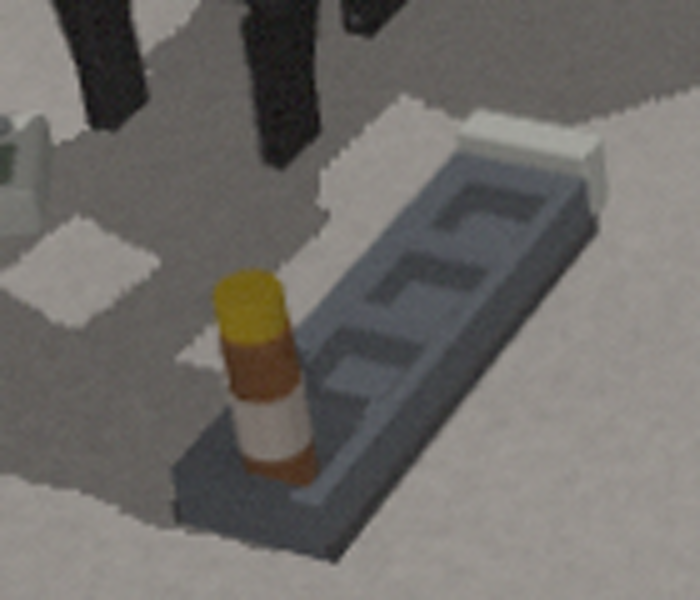

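Call:
drive_tool(
  targets=[
    [-0.009,-0.755,-0.012,141,-5,-377,0.3],
    [-0.009,-0.755,-0.012,141,-5,-377,0.3],
    [-0.009,-0.755,-0.012,141,-5,-377,0.3],
    [-0.009,-0.755,-0.012,141,-5,-377,0.3],
    [-0.009,-0.755,-0.012,141,-5,-377,0.3],
  ],
)

```text
time: 7.85
eef_pos: [0.5861, -0.037, 0.3254]
orientation: [-0.143, 0.693, -0.692, 0.141]
wrist_force: [0.5, -0.3, -0.5]
width: 0.0565
```

```bash
python3 -c "
from h import *
go(.5625,.154,.330,-59.7)
"
```

```text
t 7.85 tcp [ 0.5861 -0.037   0.3254] yaw -66.8 F [ 0.5 -0.3 -0.5] w 0.0565 q [-0.25  0.58  1.6   0.    0.96  0.91]
ROW [ 0.001 -0.125  0.001] [ -53.4   -4.4 -184.9]
```

Call:
drive_tool(
  targets=[
    [0,-0.125,0,-53,-4,-185,0.3],
    [0,-0.125,0,-53,-4,-185,0.3],
    [0,-0.125,0,-53,-4,-185,0.3],
    [0,-0.125,0,-53,-4,-185,0.3],
    [0,-0.125,0,-53,-4,-185,0.3],
  ],
)

```text
time: 8.27
eef_pos: [0.5605, 0.1573, 0.3284]
orientation: [-0.187, 0.683, -0.681, 0.184]
wrist_force: [0.6, -0.2, -0.5]
width: 0.0568
```

```bash
python3 -c "
from h import *
go(.5625,.154,.280,-59.7)
"
```

```text
t 8.27 tcp [0.5605 0.1573 0.3284] yaw -59.6 F [ 0.6 -0.2 -0.5] w 0.0568 q [0.08 0.57 1.61 0.   0.96 1.12]
ROW [0.004 0.002 0.003] [-0.3 48.3  4. ]
```

Call:
drive_tool(
  targets=[
    [0.003,0,0,0,25,4,0.3],
    [0.003,0,0,0,48,4,0.3],
    [0.003,0,0,0,48,4,0.3],
    [0.003,0,0,0,48,4,0.3],
  ],
)

```text
time: 8.6
eef_pos: [0.5614, 0.154, 0.2785]
orientation: [-0.189, 0.682, -0.682, 0.183]
wrist_force: [0.1, -0.2, 0.6]
width: 0.0568
```

```bash
python3 -c "
from h import *
im=ctrl.get_image('scene')[:,:,::-1]
go(.5625,.154,.218,-59.7)
s,p,Rm=state()
show(im,(340,130,480,250),5,'pics/z8.png')
print(((proj('scene',[p+Rm[:,1]*.182,p-[0,0,.1327+.0613]])-(340,130))*5).round(0))
"
```

```text
t 8.65 tcp [0.5622 0.1537 0.2798] yaw -59.6 F [0.6 0.1 0.5] w 0.0565 q [ 0.08  0.64  1.64 -0.    0.86  1.12]
ROW [0.001 0.002 0.005] [-0.8 61.8  0. ]
[[346. 435.]
 [343. 467.]]
```

View pics/z8.png

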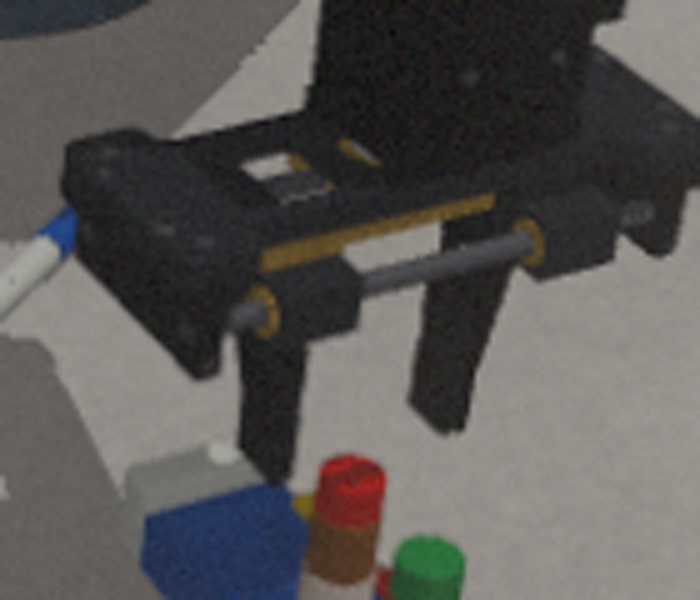

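Red's cap top is at crop (352,472). The grasp axis predicts about (354,475) with the known bias, so it's aligned.

Call:
drive_tool(
  targets=[
    [0,0,0,0,35,0,0.3],
    [0,0,0,0,61,0,0.3],
    [0,0,0,0,61,0,0.3],
    [0,0,0,0,61,0,-1],
    [0,0,0,0,61,0,-1],
  ],
)

```text
time: 9.07
eef_pos: [0.5628, 0.1533, 0.2205]
orientation: [0.186, -0.682, 0.683, -0.184]
wrist_force: [-0.2, -0.7, -1.1]
width: 0.0495
```

Call:
drive_tool(
  targets=[
    [0,0,0,0,0,0,-1],
    [0,0,0,0,0,0,-1],
    [0,0,0,0,0,0,-1],
    [0,0,0,0,0,0,-1],
    [0,0,0,0,0,0,-1],
  ],
)

```text
time: 9.48
eef_pos: [0.5631, 0.1534, 0.2214]
orientation: [0.186, -0.682, 0.683, -0.185]
wrist_force: [-0.6, -0.0, 4.4]
width: 0.0237
```

Call:
drive_tool(
  targets=[
    [0,0,0,0,0,0,-1],
    [0,0,0,0,0,0,-1],
  ],
)

```text
time: 9.65
eef_pos: [0.5631, 0.1535, 0.2216]
orientation: [0.185, -0.682, 0.683, -0.185]
wrist_force: [1.3, -0.3, -0.9]
width: 0.023
```

Call:
drive_tool(
  targets=[
    [0,0,0,0,-35,0,-1],
    [0,0,0,0,-75,0,-1],
    [0,0,0,0,-110,0,-1],
    [0,0,0,0,-110,0,-1],
    [0,0,0,0,-110,0,-1],
  ],
)

```text
time: 10.07
eef_pos: [0.5637, 0.1537, 0.3337]
orientation: [0.184, -0.682, 0.683, -0.187]
wrist_force: [-0.3, -0.3, -1.1]
width: 0.0229
```

```bash
python3 -c "
from h import *
im=ctrl.get_image('scene')[:,:,::-1]
s,p,Rm=state()
show(im,(340,80,480,200),5,'pics/z9.png')
print(((proj('scene',[p-[0,0,.1327],p-[0,0,.2154]])-(340,80))*5).round(0))
go(.567,-.2345,.330,-103)
"
```

```text
[[386. 413.]
 [354. 640.]]
t 10.12 tcp [0.5628 0.1536 0.3319] yaw -59.6 F [-0.4  0.2  0. ] w 0.0233 q [ 0.08  0.56  1.61 -0.    0.97  1.12]
ROW [-0.001  0.757 -0.   ] [192.7   2.3 336.8]
```

View pics/z9.png

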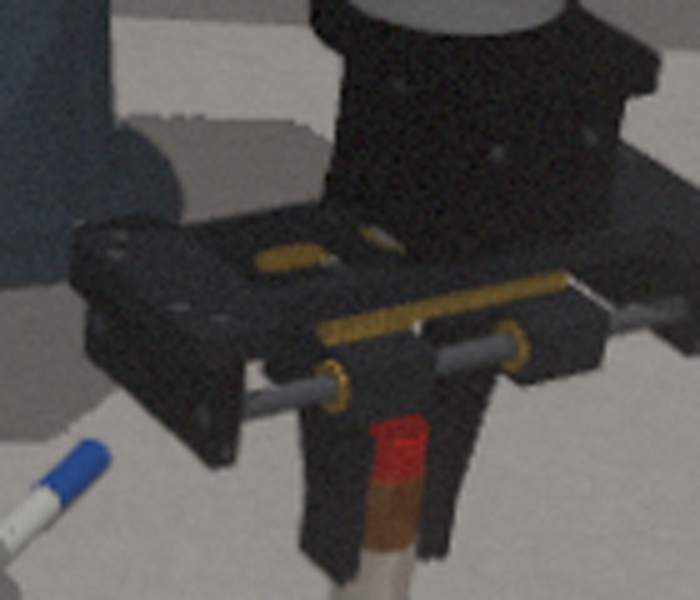

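Call:
drive_tool(
  targets=[
    [0,0.757,0,193,2,337,-1],
    [0,0.757,0,193,2,337,-1],
    [0,0.757,0,193,2,337,-1],
    [0,0.757,0,193,2,337,-1],
    [0,0.757,0,193,2,337,-1],
  ],
)

```text
time: 10.53
eef_pos: [0.564, -0.0562, 0.3285]
orientation: [0.034, 0.706, -0.706, -0.037]
wrist_force: [0.7, 0.4, -0.6]
width: 0.0231
```

```bash
python3 -c "
from h import *
go(.567,-.234,.330,-103)
"
```

```text
t 10.53 tcp [ 0.564  -0.0562  0.3285] yaw -95.7 F [ 0.7  0.4 -0.6] w 0.0231 q [-0.3   0.55  1.65 -0.    0.94  1.38]
ROW [-0.     0.127  0.005] [-20.8  -1.6 176.6]
```

Call:
drive_tool(
  targets=[
    [0,0.127,0,-21,-2,177,-1],
    [0,0.127,0,-21,-2,177,-1],
    [0,0.127,0,-21,-2,177,-1],
    [0,0.127,0,-21,-2,177,-1],
    [0,0.127,0,-21,-2,177,-1],
  ],
)

```text
time: 10.95
eef_pos: [0.5666, -0.2402, 0.3281]
orientation: [-0.08, -0.702, 0.703, 0.084]
wrist_force: [1.8, 0.5, -1.3]
width: 0.023
```

```bash
python3 -c "
from h import *
go(.567,-.234,.265,-103)
"
```

```text
t 10.95 tcp [ 0.5666 -0.2402  0.3281] yaw -103.3 F [ 1.8  0.5 -1.3] w 0.023 q [-0.58  0.61  1.53 -0.    1.01  1.22]
ROW [-0.002 -0.005  0.006] [ 0.7 63.1 -6.3]
```

Call:
drive_tool(
  targets=[
    [0,-0.005,0.005,1,30,-6,-1],
    [0,-0.005,0.005,1,60,-6,-1],
    [0,-0.005,0.005,1,63,-6,-1],
    [0,-0.005,0.005,1,63,-6,-1],
  ],
)

```text
time: 11.28
eef_pos: [0.5652, -0.2331, 0.2615]
orientation: [0.077, 0.703, -0.702, -0.083]
wrist_force: [0.5, -0.3, -0.4]
width: 0.023
```

```bash
python3 -c "
from h import *
im=ctrl.get_image('scene')[:,:,::-1]
s,p,Rm=state()
show(im,(110,170,250,290),5,'pics/z10.png')
print(((proj('scene',[p-[0,0,.1327],p-[0,0,.2154]])-(110,170))*5).round(0))
go(.567,-.234,.222,-103)
"
```

```text
[[306.  86.]
 [340. 290.]]
t 11.33 tcp [ 0.5662 -0.2334  0.2635] yaw -103.0 F [1.1 0.7 0.4] w 0.023 q [-0.57  0.69  1.57 -0.    0.88  1.23]
ROW [-0.001  0.     0.005] [-1.1 41.5  0.4]
```

View pics/z10.png

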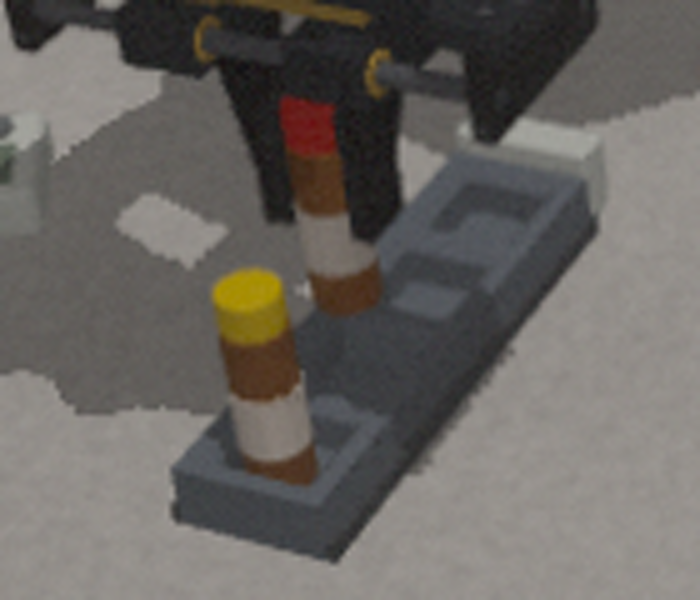

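Call:
drive_tool(
  targets=[
    [0,0,0,0,15,1,-1],
    [0,0,0,0,28,1,-1],
    [0,0,0,0,34,1,-1],
    [0,0,0,0,38,1,-1],
    [0,0,0,0,40,1,-1],
  ],
)

```text
time: 11.75
eef_pos: [0.5663, -0.2342, 0.2242]
orientation: [-0.078, -0.702, 0.703, 0.081]
wrist_force: [0.1, -0.9, -1.4]
width: 0.0232
```

Call:
drive_tool(
  targets=[
    [0,0,0,0,1,0,-1],
    [0,0,0,0,2,0,-1],
    [0,0,0,0,2,0,-1],
  ],
)

```text
time: 12.0
eef_pos: [0.5665, -0.2342, 0.2228]
orientation: [-0.079, -0.702, 0.703, 0.081]
wrist_force: [-0.2, -0.7, -0.4]
width: 0.0233
```

Call:
drive_tool(
  targets=[
    [0,0,0,0,1,0,-1],
    [0,0,0,0,1,0,-1],
    [0,0,0,0,1.5,0,-1],
    [0,0,0,0,1.5,0,-1],
  ],
)

```text
time: 12.33
eef_pos: [0.5666, -0.2343, 0.2215]
orientation: [-0.079, -0.702, 0.703, 0.08]
wrist_force: [-0.3, -0.7, -0.3]
width: 0.0234
```

Call:
drive_tool(
  targets=[
    [0,0,0,0,1,0,-1],
    [0,0,0,0,1.5,0,-1],
    [0,0,0,0,1.5,0,-1],
  ],
)

```text
time: 12.58
eef_pos: [0.5667, -0.2343, 0.2214]
orientation: [-0.079, -0.702, 0.703, 0.08]
wrist_force: [-1.6, 0.6, 8.1]
width: 0.0231
```

Contact at 8 N, at the seated height. Releasing.

Call:
drive_tool(
  targets=[
    [0,0,0,0,0,0,0.3],
    [0,0,0,0,0,0,0.3],
    [0,0,0,0,0,0,0.3],
    [0,0,0,0,0,0,0.3],
    [0,0,0,0,0,0,0.3],
  ],
)

```text
time: 13.0
eef_pos: [0.5666, -0.2343, 0.2211]
orientation: [-0.079, -0.702, 0.703, 0.08]
wrist_force: [-0.4, -0.3, -0.2]
width: 0.0489
```

Call:
drive_tool(
  targets=[
    [0,0,0,0,0,0,0.3],
    [0,0,0,0,-35,0,0.3],
    [0,0,0,0,-70,0,0.3],
    [0,0,0,0,-105,0,0.3],
    [0,0,0,0,-105,0,0.3],
  ],
)

```text
time: 13.42
eef_pos: [0.569, -0.2353, 0.3329]
orientation: [-0.083, -0.7, 0.705, 0.076]
wrist_force: [1.0, -0.7, 0.3]
width: 0.0565
```

```bash
python3 -c "
from h import *
go(.604,.177,.330,-59.7)
"
```

```text
t 13.42 tcp [ 0.569  -0.2353  0.3329] yaw -102.9 F [ 1.  -0.7  0.3] w 0.0565 q [-0.57  0.6   1.53 -0.    1.    1.22]
ROW [-0.01  -0.754 -0.008] [ 5.810e+01 -3.000e-01 -4.097e+02]
```

Call:
drive_tool(
  targets=[
    [-0.01,-0.754,-0.008,58,0,-410,0.3],
    [-0.01,-0.754,-0.008,58,0,-410,0.3],
    [-0.01,-0.754,-0.008,58,0,-410,0.3],
    [-0.01,-0.754,-0.008,58,0,-410,0.3],
    [-0.01,-0.754,-0.008,58,0,-410,0.3],
  ],
)

```text
time: 13.83
eef_pos: [0.5854, -0.025, 0.3275]
orientation: [0.142, -0.693, 0.693, -0.142]
wrist_force: [2.0, -0.0, 0.9]
width: 0.0566
```

```bash
python3 -c "
from h import *
go(.604,.177,.330,-59.7)
"
```

```text
t 13.83 tcp [ 0.5854 -0.025   0.3275] yaw -66.8 F [ 2.  -0.   0.9] w 0.0566 q [-0.23  0.57  1.61 -0.    0.96  0.93]
ROW [-0.    -0.124  0.001] [ -96.6   -2.6 -178.3]
```

Call:
drive_tool(
  targets=[
    [0,-0.124,0,-97,-3,-178,0.3],
    [0,-0.124,0,-97,-3,-178,0.3],
    [0,-0.124,0,-97,-3,-178,0.3],
    [0,-0.124,0,-97,-3,-178,0.3],
    [0,-0.124,0,-97,-3,-178,0.3],
  ],
)

```text
time: 14.25
eef_pos: [0.6041, 0.1794, 0.33]
orientation: [-0.185, 0.683, -0.682, 0.185]
wrist_force: [1.2, -0.4, -0.4]
width: 0.0565
```

```bash
python3 -c "
from h import *
go(.604,.177,.280,-59.7)
"
```

```text
t 14.25 tcp [0.6041 0.1794 0.33  ] yaw -59.7 F [ 1.2 -0.4 -0.4] w 0.0565 q [ 0.11  0.62  1.49 -0.    1.03  1.15]
ROW [0.    0.    0.001] [ 1.2 50.   2. ]
```

Call:
drive_tool(
  targets=[
    [0,0,0,1,25,2,0.3],
    [0,0,0,1,50,2,0.3],
    [0,0,0,1,50,2,0.3],
    [0,0,0,1,50,2,0.3],
  ],
)

```text
time: 14.58
eef_pos: [0.6034, 0.1772, 0.2783]
orientation: [-0.187, 0.683, -0.682, 0.183]
wrist_force: [0.4, -0.1, 0.3]
width: 0.0567
```

```bash
python3 -c "
from h import *
im=ctrl.get_image('scene')[:,:,::-1]
go(.604,.177,.218,-59.7)
s,p,Rm=state()
cv2.imwrite('pics/s11.png',im)
show(im,(360,150,500,270),5,'pics/z11.png')
q=p.copy();q[2]=.086
print(((proj('scene',[q])-(360,150))*5).round(0))
"
```

```text
t 14.63 tcp [0.6042 0.1769 0.2798] yaw -59.7 F [0.2 0.6 0.3] w 0.0568 q [ 0.11  0.69  1.52 -0.    0.93  1.15]
ROW [0.001 0.    0.002] [ 0.1 61.8 -0.1]
[[324. 450.]]
```

View pics/z11.png

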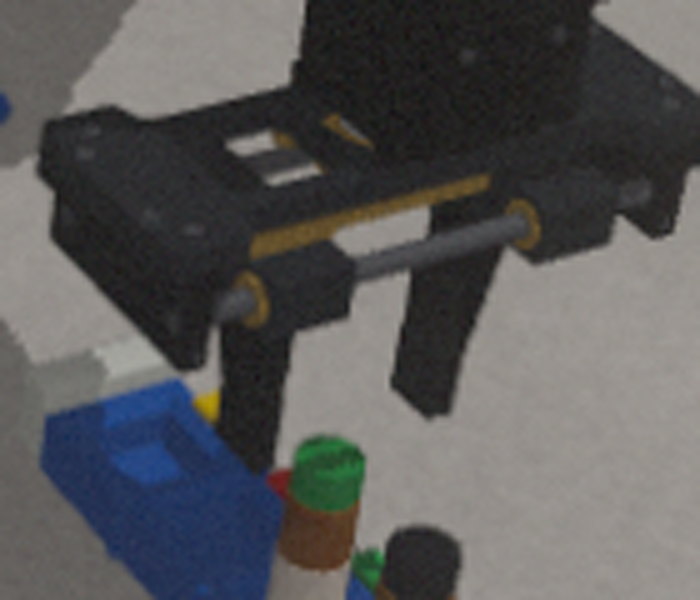

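View pics/s11.png

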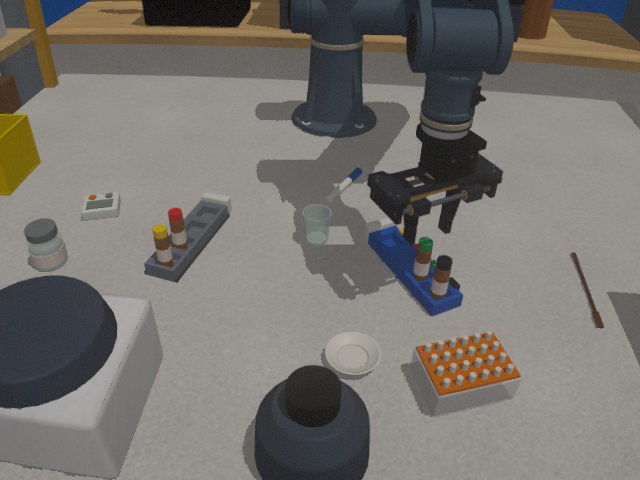

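Red and yellow stand upright in the tray. Green's cap is about 2 mm left of the grasp axis, so I'll correct for that and descend.

Call:
drive_tool(
  targets=[
    [0,0,0,1,35,1.5,0.3],
    [0,0,0,1,61,1.5,0.3],
    [0,0,0,1,61,1.5,0.3],
    [0,0,0,1,61,1.5,0.3],
    [0,0,0,1,61,1.5,-1],
  ],
)

```text
time: 15.05
eef_pos: [0.6051, 0.1747, 0.2208]
orientation: [0.184, -0.683, 0.683, -0.185]
wrist_force: [0.4, -0.7, 1.0]
width: 0.0542
```

Call:
drive_tool(
  targets=[
    [0,0,0,0,1,0,-1],
    [0,0,0,0,1,0,-1],
    [0,0,0,0,1,0,-1],
    [0,0,0,0,1,0,-1],
    [0,0,0,0,1,0,-1],
  ],
)

```text
time: 15.47
eef_pos: [0.6052, 0.1748, 0.2204]
orientation: [0.184, -0.683, 0.683, -0.185]
wrist_force: [0.2, -0.1, 0.5]
width: 0.0246
```

Call:
drive_tool(
  targets=[
    [0,0,0,0,0,0,-1],
    [0,0,0,0,0,0,-1],
    [0,0,0,0,0,0,-1],
  ],
)

```text
time: 15.72
eef_pos: [0.6051, 0.1749, 0.2203]
orientation: [0.184, -0.683, 0.683, -0.185]
wrist_force: [1.1, 0.8, 0.5]
width: 0.0234
```

Call:
drive_tool(
  targets=[
    [0,0,0,0,-35,0,-1],
    [0,0,0,0,-75,0,-1],
    [0,0,0,0,-110,0,-1],
    [0,0,0,0,-110,0,-1],
    [0,0,0,0,-110,0,-1],
  ],
)

```text
time: 16.13
eef_pos: [0.6056, 0.175, 0.333]
orientation: [0.182, -0.682, 0.683, -0.187]
wrist_force: [-0.5, 0.8, -0.8]
width: 0.0233
```

```bash
python3 -c "
from h import *
go(.520,-.2235,.330,-103)
"
```

```text
t 16.13 tcp [0.6056 0.175  0.333 ] yaw -59.7 F [-0.5  0.8 -0.8] w 0.0233 q [0.1  0.62 1.49 0.   1.03 1.15]
ROW [-0.     0.755 -0.008] [274.8   1.9 301. ]
```

Call:
drive_tool(
  targets=[
    [0,0.755,0,275,2,301,-1],
    [0,0.755,0,275,2,301,-1],
    [0,0.755,0,275,2,301,-1],
    [0,0.755,0,275,2,301,-1],
    [0,0.755,0,275,2,301,-1],
  ],
)

```text
time: 16.55
eef_pos: [0.5599, -0.0302, 0.3282]
orientation: [0.037, 0.707, -0.705, -0.035]
wrist_force: [0.9, -0.4, -0.6]
width: 0.023
```

```bash
python3 -c "
from h import *
go(.520,-.2235,.330,-103)
"
```

```text
t 16.55 tcp [ 0.5599 -0.0302  0.3282] yaw -95.9 F [ 0.9 -0.4 -0.6] w 0.023 q [-0.25  0.54  1.67  0.    0.93  1.42]
ROW [ 0.003  0.125 -0.002] [ 20.   -2.4 196.4]
```

Call:
drive_tool(
  targets=[
    [0,0.125,0,20,-2,196,-1],
    [0,0.125,0,20,-2,196,-1],
    [0,0.125,0,20,-2,196,-1],
    [0,0.125,0,20,-2,196,-1],
    [0,0.125,0,20,-2,196,-1],
  ],
)

```text
time: 16.97
eef_pos: [0.5185, -0.2258, 0.3277]
orientation: [0.08, 0.704, -0.701, -0.081]
wrist_force: [0.3, 0.4, -0.0]
width: 0.0231
```

```bash
python3 -c "
from h import *
go(.520,-.2235,.265,-103)
"
```

```text
t 16.97 tcp [ 0.5185 -0.2258  0.3277] yaw -103.1 F [ 0.3  0.4 -0. ] w 0.0231 q [-0.61  0.55  1.66  0.    0.94  1.19]
ROW [ 0.003 -0.002  0.001] [-1.  62.7 -2.4]
```

Call:
drive_tool(
  targets=[
    [0.002,0,0,-1,30,-2.5,-1],
    [0.002,0,0,-1,60,-2.5,-1],
    [0.002,0,0,-1,63,-2.5,-1],
    [0.002,0,0,-1,63,-2.5,-1],
  ],
)

```text
time: 17.3
eef_pos: [0.5185, -0.2226, 0.2616]
orientation: [0.078, 0.704, -0.7, -0.084]
wrist_force: [-0.9, -0.9, -0.1]
width: 0.0233
```

```bash
python3 -c "
from h import *
im=ctrl.get_image('scene')[:,:,::-1]
s,p,Rm=state()
show(im,(110,170,250,290),5,'pics/z12.png')
print(((proj('scene',[p-[0,0,.1343],p-[0,0,.2143]])-(110,170))*5).round(0))
go(.520,-.2235,.222,-103)
"
```

```text
[[378.  18.]
 [406. 212.]]
t 17.35 tcp [ 0.5195 -0.2228  0.2634] yaw -103.1 F [ 0.4  1.3 -0.3] w 0.0234 q [-0.6   0.65  1.7   0.    0.8   1.2 ]
ROW [ 0.003 -0.002  0.005] [-0.8 41.4  0.7]
```

View pics/z12.png

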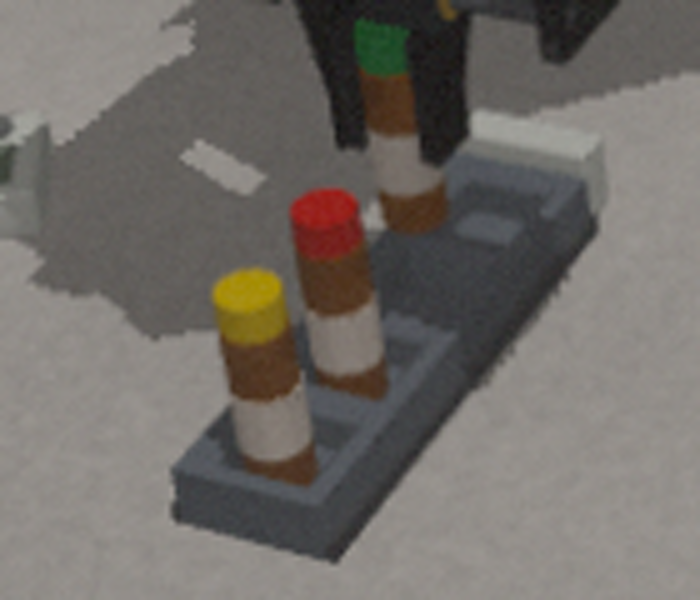

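Red and yellow are sitting in their wells, and green is upright over the third well. Lowering.

Call:
drive_tool(
  targets=[
    [0.003,0,0,0,15,1,-1],
    [0.003,0,0,0,28,1,-1],
    [0.003,0,0,0,34,1,-1],
    [0.003,0,0,0,38,1,-1],
    [0.003,0,0,0,40,1,-1],
  ],
)

```text
time: 17.77
eef_pos: [0.5195, -0.2233, 0.2239]
orientation: [-0.079, -0.703, 0.703, 0.082]
wrist_force: [-0.1, 0.2, -0.2]
width: 0.0232
```

Call:
drive_tool(
  targets=[
    [0,0,0,0,1,0,-1],
    [0,0,0,0,2,0,-1],
    [0,0,0,0,3,0,-1],
    [0,0,0,0,3,0,-1],
  ],
)

```text
time: 18.1
eef_pos: [0.5196, -0.2234, 0.2213]
orientation: [-0.079, -0.702, 0.703, 0.082]
wrist_force: [-0.2, -0.1, 0.4]
width: 0.0233
```

Call:
drive_tool(
  targets=[
    [0,0,0,0,1,0,-1],
    [0,0,0,0,1,0,-1],
    [0,0,0,0,2,0,-1],
    [0,0,0,0,2,0,-1],
  ],
)

```text
time: 18.43
eef_pos: [0.5197, -0.2234, 0.2202]
orientation: [-0.079, -0.702, 0.703, 0.081]
wrist_force: [-1.0, 2.0, 5.4]
width: 0.0235
```

Contact at 5 N, at the same height the vial was grasped. Releasing.

Call:
drive_tool(
  targets=[
    [0,0,0,0,0,0,0.3],
    [0,0,0,0,0,0,0.3],
    [0,0,0,0,0,0,0.3],
    [0,0,0,0,0,0,0.3],
    [0,0,0,0,0,0,0.3],
  ],
)

```text
time: 18.85
eef_pos: [0.5197, -0.2234, 0.2201]
orientation: [-0.079, -0.702, 0.703, 0.081]
wrist_force: [0.0, -0.7, 0.4]
width: 0.0488
```

Call:
drive_tool(
  targets=[
    [0,0,0,0,0,0,0.3],
    [0,0,0,0,-35,0,0.3],
    [0,0,0,0,-70,0,0.3],
    [0,0,0,0,-105,0,0.3],
    [0,0,0,0,-105,0,0.3],
  ],
)

```text
time: 19.27
eef_pos: [0.522, -0.2245, 0.3313]
orientation: [-0.083, -0.7, 0.705, 0.077]
wrist_force: [1.0, -0.4, 0.8]
width: 0.0563
```

```bash
python3 -c "
from h import *
go(.646,.200,.330,-59.7)
"
```

```text
t 19.27 tcp [ 0.522  -0.2245  0.3313] yaw -103.0 F [ 1.  -0.4  0.8] w 0.0563 q [-0.6   0.55  1.65 -0.    0.93  1.2 ]
ROW [-0.009 -0.756 -0.007] [ -25.1   -1.  -441.6]
```

Call:
drive_tool(
  targets=[
    [-0.009,-0.756,-0.007,-25,-1,-442,0.3],
    [-0.009,-0.756,-0.007,-25,-1,-442,0.3],
    [-0.009,-0.756,-0.007,-25,-1,-442,0.3],
    [-0.009,-0.756,-0.007,-25,-1,-442,0.3],
    [-0.009,-0.756,-0.007,-25,-1,-442,0.3],
  ],
)

```text
time: 19.68
eef_pos: [0.5794, -0.022, 0.3271]
orientation: [-0.142, 0.693, -0.693, 0.141]
wrist_force: [0.9, 0.3, -0.2]
width: 0.0563
```

```bash
python3 -c "
from h import *
go(.646,.200,.330,-59.7)
"
```

```text
t 19.68 tcp [ 0.5794 -0.022   0.3271] yaw -66.9 F [ 0.9  0.3 -0.2] w 0.0563 q [-0.23  0.57  1.62 -0.    0.95  0.94]
ROW [ 0.001 -0.126  0.001] [-148.3   -3.  -178.1]
```

Call:
drive_tool(
  targets=[
    [0,-0.126,0,-148,-3,-178,0.3],
    [0,-0.126,0,-148,-3,-178,0.3],
    [0,-0.126,0,-148,-3,-178,0.3],
    [0,-0.126,0,-148,-3,-178,0.3],
    [0,-0.126,0,-148,-3,-178,0.3],
  ],
)

```text
time: 20.1
eef_pos: [0.6387, 0.1781, 0.3291]
orientation: [-0.186, 0.683, -0.682, 0.184]
wrist_force: [0.5, -0.3, 0.7]
width: 0.0564
```

```bash
python3 -c "
from h import *
go(.646,.200,.280,-59.7)
"
```

```text
t 20.1 tcp [0.6387 0.1781 0.3291] yaw -59.7 F [ 0.5 -0.3  0.7] w 0.0564 q [0.1  0.66 1.4  0.   1.08 1.15]
ROW [0.001 0.    0.002] [-17.4  49.1 -15.1]
```

Call:
drive_tool(
  targets=[
    [0,0,0,-17,15,-15,0.3],
    [0,0,0,-17,49,-15,0.3],
    [0,0,0,-17,49,-15,0.3],
    [0,0,0,-17,49,-15,0.3],
  ],
)

```text
time: 20.43
eef_pos: [0.6443, 0.1997, 0.2774]
orientation: [-0.188, 0.683, -0.682, 0.182]
wrist_force: [-0.7, -0.8, 0.7]
width: 0.0567
```

```bash
python3 -c "
from h import *
im=ctrl.get_image('scene')[:,:,::-1]
s,p,Rm=state()
cv2.imwrite('pics/s13.png',im)
show(im,(370,170,510,290),5,'pics/z13.png')
q=p.copy();q[2]=.086
print(((proj('scene',[q])-(370,170))*5).round(0))
go(.646,.200,.219,-59.7)
"
```

```text
[[357. 438.]]
t 20.48 tcp [0.6453 0.1992 0.2794] yaw -59.7 F [0.3 0.6 0.7] w 0.0565 q [ 0.13  0.74  1.39 -0.    1.01  1.18]
ROW [ 0.002 -0.     0.005] [-1.3 60.4 -0.3]
```

View pics/z13.png

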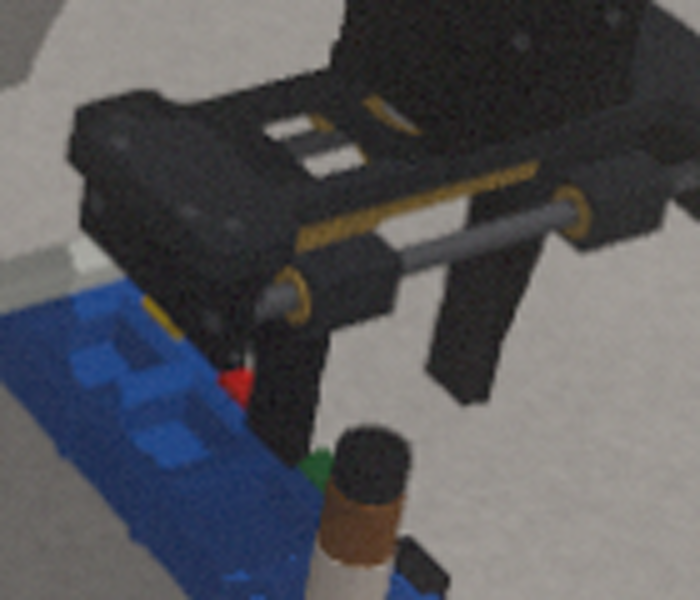

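Call:
drive_tool(
  targets=[
    [0,0,0,-2,35,0,0.3],
    [0,0,0,-2,60,0,0.3],
    [0,0,0,-2,60,0,0.3],
    [0,0,0,-2,60,0,0.3],
    [0,0,0,-2,60,0,-1],
  ],
)

```text
time: 20.9
eef_pos: [0.6479, 0.1994, 0.2218]
orientation: [-0.185, 0.683, -0.683, 0.184]
wrist_force: [-0.2, 0.6, 0.1]
width: 0.0543
```

Call:
drive_tool(
  targets=[
    [0,0,0,0,1,0,-1],
    [0,0,0,0,1,0,-1],
    [0,0,0,0,1,0,-1],
    [0,0,0,0,1,0,-1],
    [0,0,0,0,1,0,-1],
  ],
)

```text
time: 21.32
eef_pos: [0.6479, 0.1995, 0.2214]
orientation: [-0.185, 0.683, -0.683, 0.184]
wrist_force: [-0.2, -0.2, -1.0]
width: 0.0247
```

Call:
drive_tool(
  targets=[
    [0,0,0,0,0,0,-1],
    [0,0,0,0,0,0,-1],
    [0,0,0,0,0,0,-1],
  ],
)

```text
time: 21.57
eef_pos: [0.6478, 0.1996, 0.2213]
orientation: [-0.185, 0.683, -0.683, 0.184]
wrist_force: [0.3, -0.1, -0.3]
width: 0.0233
```

Call:
drive_tool(
  targets=[
    [0,0,0,0,-35,0,-1],
    [0,0,0,0,-75,0,-1],
    [0,0,0,0,-110,0,-1],
    [0,0,0,0,-110,0,-1],
    [0,0,0,0,-110,0,-1],
  ],
)

```text
time: 21.98
eef_pos: [0.6487, 0.1998, 0.3344]
orientation: [0.182, -0.682, 0.683, -0.186]
wrist_force: [0.0, 0.6, -1.2]
width: 0.0231
```

```bash
python3 -c "
from h import *
go(.473,-.2125,.330,-103)
"
```

```text
t 21.98 tcp [0.6487 0.1998 0.3344] yaw -59.8 F [ 0.   0.6 -1.2] w 0.0231 q [0.13 0.68 1.35 0.   1.11 1.18]
ROW [ 0.     0.755 -0.006] [359.4   3.1 267.7]
```

Call:
drive_tool(
  targets=[
    [0,0.755,0,359,3,268,-1],
    [0,0.755,0,359,3,268,-1],
    [0,0.755,0,359,3,268,-1],
    [0,0.755,0,359,3,268,-1],
    [0,0.755,0,359,3,268,-1],
  ],
)

```text
time: 22.4
eef_pos: [0.5649, 0.0066, 0.329]
orientation: [0.036, 0.707, -0.706, -0.036]
wrist_force: [0.5, -0.6, 0.2]
width: 0.0236
```

```bash
python3 -c "
from h import *
go(.473,-.2125,.330,-103)
"
```

```text
t 22.4 tcp [0.5649 0.0066 0.329 ] yaw -95.9 F [ 0.5 -0.6  0.2] w 0.0236 q [-0.19  0.55  1.66  0.    0.94  1.49]
ROW [ 0.002  0.124 -0.   ] [ 69.   -1.5 227.3]
```

Call:
drive_tool(
  targets=[
    [0,0.124,0,69,-2,227,-1],
    [0,0.124,0,69,-2,227,-1],
    [0,0.124,0,69,-2,227,-1],
    [0,0.124,0,69,-2,227,-1],
    [0,0.124,0,69,-2,227,-1],
  ],
)

```text
time: 22.82
eef_pos: [0.4833, -0.1851, 0.329]
orientation: [0.079, 0.704, -0.701, -0.081]
wrist_force: [0.6, -0.6, -0.7]
width: 0.0233
```

```bash
python3 -c "
from h import *
go(.473,-.2125,.265,-103)
"
```

```text
t 22.82 tcp [ 0.4833 -0.1851  0.329 ] yaw -103.0 F [ 0.6 -0.6 -0.7] w 0.0233 q [-0.58  0.5   1.77  0.    0.88  1.21]
ROW [0.003 0.    0.003] [ 3.7 63.9 29.2]
```

Call:
drive_tool(
  targets=[
    [0.003,0,0.003,4,10,29,-1],
    [0.003,0,0.003,4,40,29,-1],
    [0.003,0,0.003,4,64,29,-1],
    [0.003,0,0.003,4,64,29,-1],
    [0.003,0,0.003,4,64,29,-1],
  ],
)

```text
time: 23.23
eef_pos: [0.4718, -0.2118, 0.263]
orientation: [0.078, 0.704, -0.701, -0.082]
wrist_force: [-0.0, 0.0, 0.1]
width: 0.0229
```

```bash
python3 -c "
from h import *
im=ctrl.get_image('scene')[:,:,::-1]
s,p,Rm=state()
show(im,(110,150,250,270),5,'pics/z14.png')
print(((proj('scene',[p-[0,0,.1343],p-[0,0,.2153]])-(110,150))*5).round(0))
go(.473,-.2125,.222,-103)
"
```

```text
[[445.  48.]
 [469. 241.]]
t 23.28 tcp [ 0.4726 -0.2119  0.2643] yaw -103.0 F [ 0.8 -0.1 -0.5] w 0.0233 q [-0.64  0.61  1.82 -0.    0.72  1.16]
ROW [0.001 0.001 0.003] [-0.7 42.3  0.5]
```

View pics/z14.png

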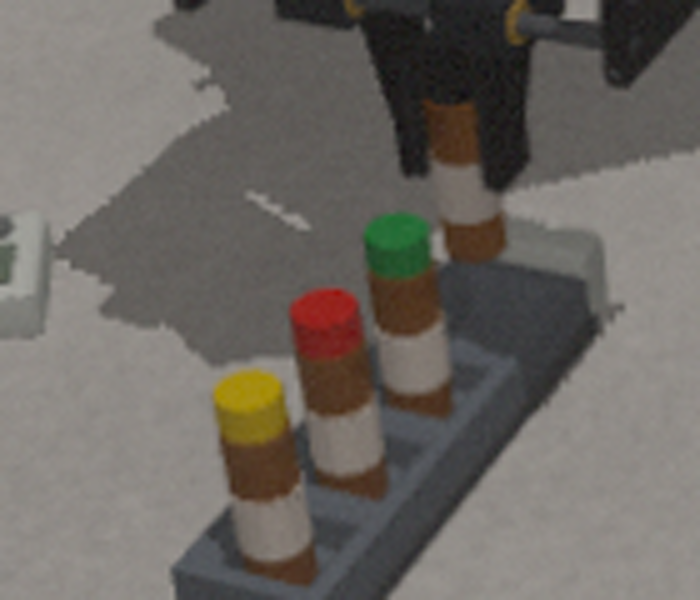

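Yellow, red and green are seated, and black is upright over the last well. Lowering.

Call:
drive_tool(
  targets=[
    [0,0,0,0,15,1,-1],
    [0,0,0,0,28,1,-1],
    [0,0,0,0,34,1,-1],
    [0,0,0,0,38,1,-1],
    [0,0,0,0,40,1,-1],
  ],
)

```text
time: 23.7
eef_pos: [0.4726, -0.2125, 0.2247]
orientation: [0.079, 0.703, -0.702, -0.08]
wrist_force: [0.3, -0.7, -1.1]
width: 0.0228
```

Call:
drive_tool(
  targets=[
    [0,0,0,0,1,0,-1],
    [0,0,0,0,2,0,-1],
    [0,0,0,0,3,0,-1],
    [0,0,0,0,3,0,-1],
  ],
)

```text
time: 24.03
eef_pos: [0.4727, -0.2125, 0.222]
orientation: [0.079, 0.703, -0.702, -0.08]
wrist_force: [0.4, -0.2, -0.9]
width: 0.0231
```

Call:
drive_tool(
  targets=[
    [0,0,0,0,1,0,-1],
    [0,0,0,0,1,0,-1],
    [0,0,0,0,2,0,-1],
    [0,0,0,0,2,0,-1],
  ],
)

```text
time: 24.37
eef_pos: [0.4729, -0.2126, 0.2212]
orientation: [0.079, 0.703, -0.703, -0.08]
wrist_force: [-0.7, 1.6, 8.6]
width: 0.0232
```

Call:
drive_tool(
  targets=[
    [0,0,0,0,0,0,0.3],
    [0,0,0,0,0,0,0.3],
    [0,0,0,0,0,0,0.3],
    [0,0,0,0,0,0,0.3],
    [0,0,0,0,0,0,0.3],
  ],
)

```text
time: 24.78
eef_pos: [0.4728, -0.2126, 0.2209]
orientation: [0.079, 0.703, -0.703, -0.08]
wrist_force: [-0.2, 0.1, -0.8]
width: 0.0489
```

Call:
drive_tool(
  targets=[
    [0,0,0,0,0,0,0.3],
    [0,0,0,0,-35,0,0.3],
    [0,0,0,0,-70,0,0.3],
    [0,0,0,0,-105,0,0.3],
    [0,0,0,0,-140,0,0.3],
  ],
)

```text
time: 25.2
eef_pos: [0.4726, -0.2125, 0.3619]
orientation: [0.079, 0.703, -0.702, -0.08]
wrist_force: [1.1, -0.5, -0.4]
width: 0.0562
```

```bash
python3 -c "
from h import *
go(.50,.0,.38,-90)
"
```

```text
t 25.2 tcp [ 0.4726 -0.2125  0.3619] yaw -102.9 F [ 1.1 -0.5 -0.4] w 0.0562 q [-0.64  0.44  1.74  0.    0.96  1.16]
ROW [ 0.001 -0.225  0.002] [  20.8  -17.9 -213.2]
```

Next I'll move the arm clear to check the result from above.

Call:
drive_tool(
  targets=[
    [0,-0.225,0,21,-18,-213,0.3],
    [0,-0.225,0,21,-18,-213,0.3],
    [0,-0.225,0,21,-18,-213,0.3],
    [0,-0.225,0,21,-18,-213,0.3],
    [0,-0.225,0,21,-18,-213,0.3],
  ],
)

```text
time: 25.62
eef_pos: [0.4986, -0.0051, 0.3798]
orientation: [-0.0, 0.708, -0.707, -0.001]
wrist_force: [-0.1, 0.2, 0.3]
width: 0.0565
```

Call:
drive_tool(
  targets=[
    [0,0,0,0,0,0,0.3],
    [0,0,0,0,0,0,0.3],
    [0,0,0,0,0,0,0.3],
    [0,0,0,0,0,0,0.3],
    [0,0,0,0,0,0,0.3],
  ],
)

```text
time: 26.03
eef_pos: [0.4987, -0.0065, 0.3795]
orientation: [0.0, 0.708, -0.707, -0.002]
wrist_force: [-0.4, 0.1, 0.7]
width: 0.0566
```

```bash
python3 -c "
from h import *
for n in('scene','top'): cv2.imwrite('pics/%s15.png'%n,ctrl.get_image(n)[:,:,::-1])
a=cv2.resize(cv2.imread('pics/scene15.png')[170:290,120:240],None,fx=3.3,fy=3.3,interpolation=2);b=cv2.resize(cv2.imread('pics/top15.png')[165:300,380:480],None,fx=4,fy=4,interpolation=2)
a=cv2.copyMakeBorder(a,0,b.shape[0]-a.shape[0],0,0,0);cv2.imwrite('pics/f.png',np.hstack([a,b]))
go(.5,0,.38)
"
```

```text
t 26.13 tcp [ 0.4986 -0.0065  0.3796] yaw -90.2 F [ 0.5 -0.7  0.3] w 0.0565 q [-0.24  0.39  1.77  0.    0.98  1.34]
ROW [0. 0. 0.] [-1.3 -0.4 -6.5]
```

View pics/f.png

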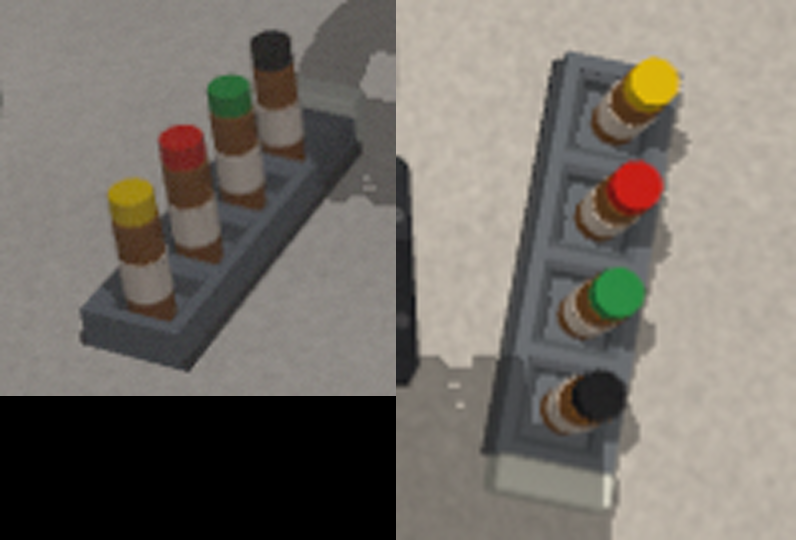

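View pics/scene15.png

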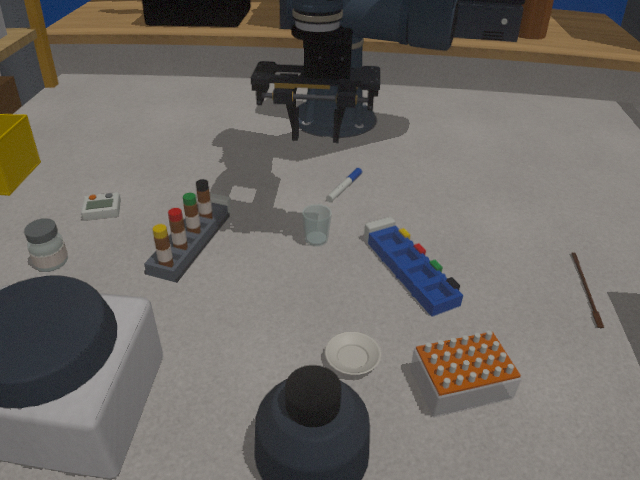

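Both views show all four vials upright in their wells: from the tray's white end, black, green, red, yellow (scene view 204,186; 190,200; 176,214; 161,231). The clips confirm the rack's order was yellow, red, green, black. Handing in.

```bash
python3 -c "
from plant import ctrl
print(ctrl.hand_in())"
```

```text
the job is handed in; nothing more can be done
None
```

All four vials were moved into the grey tray in reverse order and handed in at about 26 s. Counted from the tray's white end they stand black, green, red, yellow; the rack's order from its white end was yellow, red, green, black.

- **Seating:** I lowered each vial until it touched the well floor (5–9 N), at the height it had been grasped, and only then let it go.
- **Last check:** the final scene and top pictures show all four upright and let go in their wells. The arm is well clear and nothing else has moved.
- **Disagreement:** the scene camera placed things about 5 mm off from the top view and the arm. I relied on the top view and corrected the scene readings by comparing them with the gripper and held vial. Every placement stayed within the wells' clearance.

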